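# File the tall slide box in the bench drawer

### The job

Put the tall slide box from the rack away in the empty front compartment of the open drawer, standing upright on the compartment's floor; lower it in, do not let it drop. Then push the drawer fully shut. Leave all the other things where they are.

Things in the scene. Friction and masses are not known exactly. Their poses are not given: they have to be found in the camera images.
- tall_box: White closed slide box, a plain cuboid 66 x 30 x 92 mm (its x, y, z), 0.11 to 0.23 kg, the tallest box in the rack. Origin: centre of its underside, z up. It stands in one of the three slots (varies), its 66 mm along the slot. There only its narrow ends (66 mm apart) can be gripped: rack plates stand 3 mm from its broad faces. It stands safely by itself on the bench.
- rack: Fixed aluminium rack. Origin: centre of its underside. Three slots along its x, at y = -42, 0, +42 mm, 36 mm wide, open at both ends. Base 84 x 132 mm, floor 6 mm above the bench, end lips up to 12 mm. The plates between the slots are 6 mm thick, 56 mm long (the tall box stands 5 mm out at each end) and reach 90 mm above the bench (8 mm below the tall box's top).
- drawer (a joint): How far the drawer is open, in m: 0 fully shut, 0.13 the outer stop. It starts at 0.105 to 0.126, the front compartments wholly outside the cabinet: a fixed white box 220 deep x 204 wide x 142 mm high, whose front face lies just behind the drawer's panel when shut. It stays where it is left; sliding it takes about 3 N plus 8 N per m/s.
- compartment (a point): Floor centre of the drawer's empty front compartment (right one seen from the front); moves with the drawer. x: into the cabinet (closing), y across, z up. Inside 84 (x) by 82 mm (y), walls 5 to 8 mm thick, up to 105 mm above its floor, which is 17 mm above the bench. Fingers fit beside the box's broad faces, not beside its narrow ends. The left compartment holds foam with lenses, fixed.
- drawer_front (a point): Middle of the top edge of the drawer's front panel, outer face, 122 mm above the bench; axes as point compartment. Panel 200 mm wide, 110 mm high, 8 mm thick. An aluminium pull bar 80 mm wide, 10 mm high stands 16 mm out of it (to -x), its middle 35 mm below this point. Push panel or bar along +x to close; shut, the panel lies against the cabinet's front.
- low_box: White box 66 x 30 x 62 mm in another slot of the rack; leave it. Origin under its centre.
- narrow_box: White box 46 x 30 x 76 mm in the remaining slot; leave it. Origin under its centre.
- lens: Black and silver spare lens, 48 mm across, 85 mm tall, standing on the bench behind the clear patch of bench between rack and drawer (nothing else stands on that patch within 70 mm of x 0.50, y -0.04 m); leave it. Origin under its centre.
- dish: Flat white dish, 90 mm across, 16 mm high; leave it. Origin under its centre.
- screwdriver: Screwdriver with a black handle, 170 mm long, lying along its x; leave it.
- jar: Amber glass jar with a black cap, 54 mm across, 75 mm tall; leave it. Origin under its centre.
- gauge_case: Flat black case, 130 x 60 x 22 mm; leave it. Origin under its centre.
Mind the look-alikes: they are no part of the job. Leave any blue or yellow look-alike of the tall_box alone.

How it is judged:
At the end, for the whole second after the job is handed in: The tall box stands upright (within 0.12 rad) and at rest on the floor of the drawer's empty front compartment (underside within 6 mm of the floor, its centre within 36 mm of the compartment's centre both ways), and the drawer is shut to within 6 mm (x of tall_box in the frame of compartment between -0.036 and 0.036 m and y of tall_box in the frame of compartment between -0.036 and 0.036 m and z of tall_box in the frame of compartment between -0.004 and 0.006 m and angle between tall_box's own z axis and vertical below 0.12 rad and value of joint drawer below 0.006 m and linear speed of tall_box below 0.02 m/s); the robot touches nothing.
It fails at once if the tall box drops into the drawer (faster than 0.45 m/s in the compartment) (x of tall_box in the frame of compartment between -0.036 and 0.036 m and y of tall_box in the frame of compartment between -0.036 and 0.036 m and z of tall_box in the frame of compartment below 0.095 m and linear speed of tall_box above 0.45 m/s).
It fails at once if one of the other things is moved by more than 30 mm (distance of any of low_box, narrow_box, lens, dish, screwdriver, jar, gauge_case from where it was at the start of the episode above 0.03 m).
It also fails if it takes over 64 s, if anything falls off the work surface, if the arm or the gripper's body presses on something with over 40 N, if the wrist force passes 120 N, or if a joint passes its speed limit or range.

### The arm

A 6-joint arm with a two-finger parallel gripper is mounted at the origin on the work surface. World frame = base frame: x ahead of the robot, y to its left, z up, the work surface at z = 0. Lengths are in m, angles in rad, forces in N, time in s.
With the tool pointing down it reaches from about 0.4 to 0.825 m from the base axis. Payload 7 kg.
Tool frame: the origin (TCP) lies midway between the tips of the shut fingers; the grasp point (between the pads) lies 19 mm behind it; y points along the fingers, z is the direction in which the jaws open and shut, and the axes are right-handed (so a half turn about y gives the same grasp; the last joint's range is limited). The gripper opens to 88 mm and grips with 3 to 60 N. Pads are 19 mm wide; open, the fingers measure 130 mm over their backs; the gripper's body (78 mm by 193 mm) begins 47 mm behind the grasp point.
Start: joints at [-1.052, 0.359, 0.012, 0, -1.224, -0.288], TCP at [0.154, -0.657, 0.227] pointing down, gripper open.
Joint ranges: [-3.07, 3.07], [-1.43, 2.12], [-1.02, 1.25], [-3.03, 1.67], [-3.05, -0], [-3.03, 3.03]. Speed limits (rad/s): [2.39, 2.39, 3.01, 3.14, 3.14, 3.14].

### API

Orientations are given as [roll, pitch, yaw] about the fixed x, y, z axes, in that order (R = Rz(yaw) Ry(pitch) Rx(roll)).
In Python, from station import arm gives the robot as it stands.
- The arm moves only by the tool move_arm, never from a script. Its argument "deltas" is a list of rows, each an object with "dp": the shift along the tool's x, y, z in mm, a list of three; "rotation": the turn, a rotation vector about the tool's x, y, z in degrees, a list of three. A call has 1 to 5 rows; each row shifts and turns the pose as measured when the row begins, along the tool's axes as they then stand; what a row does not reach is not made up. A row lasts 1/12 s, in which the tool goes at most 41.7 mm and 7.16 degrees, less where a joint would pass 70% of its speed; a pose out of reach is approached as far as the arm can. A call is refused whole if a number of a shift passes 41.7 or a number of a turn 7.16, either way. A call with a gripper value outside its range is refused whole. "jaw" is the closure in counts, from 0 (fully open) to 255 (shut), set as the call begins (left out, the last holds). The fingers move at their own pace and stop on an object; "squeeze" is the grip in N (left out, the last holds). Time passes only in rows, so rows that do not move let the fingers close. It gives the time, the measured TCP pose, the force and the opening at its end, in the units of the state.
- arm.get_state(): the state, without advancing time (a new reading comes with each control period).
- arm.grab_frame(name): name is "side" or "top"; returns a dict with "pixels" (400x640x3 uint8, red, green, blue), "z_map" (400x640 float32, m along the optical axis (not along the pixel's ray), 0 where there is no reading), "fx", "fy", "cx", "cy" (pixels), "cam_to_world" (4x4, takes a point from camera to world coordinates). Camera axes: x right, y down, z forward; pixel columns grow to the right and rows downward; lengths in m; the calibration is good to about 2 mm. A picture is of the moment at which its call begins.
- arm.job_done(): hands the job in, once; it reports no verdict.
The state is a dict: "t": time; "q": joint angles; "qd": joint speeds; "joint_efforts": joint torques, N m; "eef_pos": TCP position; "ee_rot": TCP orientation; "force": force on the tool from outside, world axes, zero at the start; "moment": the same for the moment, N m; "width": finger opening in m.
Only numpy, scipy, OpenCV 4.12 (cv2) and the standard library are available. Lean on these libraries where they do the work, as an engineer would, in place of code of your own. Each camera call takes 0.05 s, during which the arm holds its last target.

## Working session

There is one attempt and no reset: what is moved stays moved. The work goes in short steps, Python scripts to look and compute and a tool call to move; the robot and the scene stay as the last step left them, time stands still between calls to the robot, and variables do not carry over. Pictures are saved under pics/ and viewed, and the job is handed in when it is done.

Besides the shell and the picture viewer there is one more tool, called after "Request:" by a JSON object that holds its "fn" and its "kwargs". move_arm: Moves the arm, as the interface text tells. Its arguments: {"type":"object","properties":{"deltas":{"type":"array","items":{"type":"object","properties":{"dp":{"type":"array","items":{"type":"number"}},"rotation":{"type":"array","items":{"type":"number"}}}}},"jaw":{"type":"number"},"squeeze":{"type":"number"}},"required":["deltas"]}

```bash
ls; mkdir -p pics; python3 - <<'E'
from station import arm
import cv2,numpy as np
s=arm.get_state()
print({k:np.round(s[k],4) for k in s})
for n in ("side","top"):
    f=arm.grab_frame(n)
    cv2.imwrite(f"pics/{n}0.png",f["pixels"][:,:,::-1])
    np.savez(f"{n}0.npz",**f)
    print(n,f["fx"],f["fy"],f["cx"],f["cy"],np.round(f["cam_to_world"],4))
E
```

```text
pics
{'t': np.float64(0.0), 'q': array([-1.0519e+00,  3.5940e-01,  1.1100e-02, -4.0000e-04, -1.2241e+00,
       -2.8810e-01]), 'qd': array([-0.0013, -0.0021,  0.0009,  0.0015, -0.0003,  0.002 ]), 'joint_efforts': array([ 8.00000e-04, -5.82727e+01,  2.93059e+01,  6.99740e+00,
        6.90000e-03, -1.00000e-04]), 'eef_pos': array([ 0.1543, -0.6566,  0.2256]), 'ee_rot': array([-1.5691e+00,  1.0000e-04,  2.3070e-01]), 'force': array([-0.1169,  0.0227, -0.361 ]), 'moment': array([ 0.0318, -0.0025,  0.038 ]), 'width': np.float64(0.0879)}
side 496.2248947037227 496.2248947037227 326.32821154763224 197.3274841194138 [[ 0.9965 -0.072   0.043   0.5228]
 [-0.083  -0.7737  0.6281 -0.6646]
 [-0.0119 -0.6295 -0.7769  0.9755]
 [ 0.      0.      0.      1.    ]]
top 508.11497772000564 508.11497772000564 312.4736174902574 195.19339949863212 [[ 2.0000e-04 -9.8750e-01  1.5790e-01  3.5780e-01]
 [-1.0000e+00 -7.0000e-04 -2.7000e-03  1.5600e-02]
 [ 2.8000e-03 -1.5790e-01 -9.8740e-01  1.3561e+00]
 [ 0.0000e+00  0.0000e+00  0.0000e+00  1.0000e+00]]
```

View pics/side0.png

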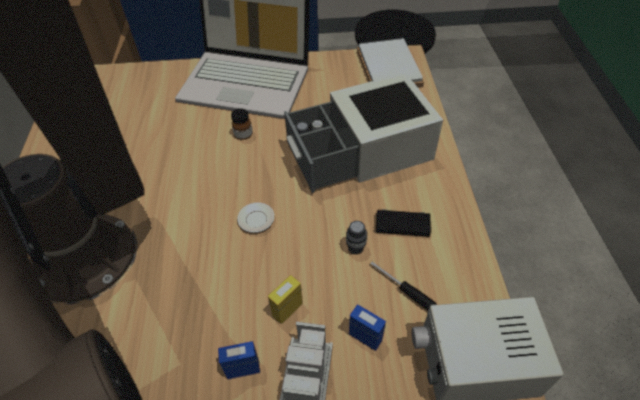

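View pics/top0.png

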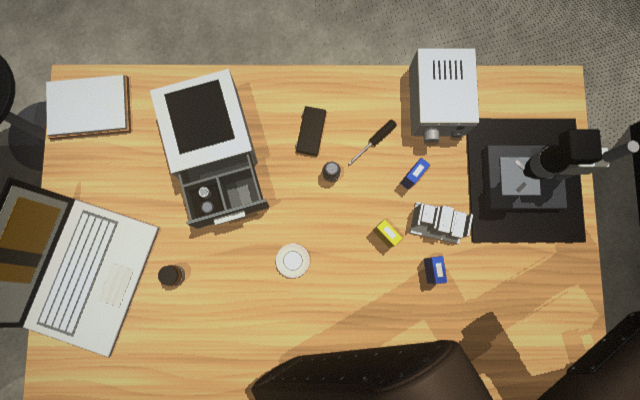

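The side view shows the open drawer at about (325,145) and the rack at (305,365). The top view shows the rack at (440,222) and the drawer's right compartment at (240,190). Next come close crops and a height map.

```bash
cat > h.py <<'E'
import numpy as np,cv2
def cloud(f):
    z=f["z_map"].astype(float);v,u=np.mgrid[0:400,0:640]
    P=np.stack([(u-f["cx"])/f["fx"]*z,(v-f["cy"])/f["fy"]*z,z],-1)
    M=f["cam_to_world"]; W=P@M[:3,:3].T+M[:3,3]; W[z<=0]=np.nan
    return W
def proj(f,p):
    M=np.linalg.inv(f["cam_to_world"]);c=np.asarray(p)@M[:3,:3].T+M[:3,3]
    return np.stack([f["fx"]*c[...,0]/c[...,2]+f["cx"],f["fy"]*c[...,1]/c[...,2]+f["cy"]],-1)
def ray(f,u,v,z):
    M=f["cam_to_world"];d=M[:3,:3]@np.array([(u-f["cx"])/f["fx"],(v-f["cy"])/f["fy"],1.]);o=M[:3,3]
    return o+d*(z-o[2])/d[2]
E
python3 - <<'E'
from h import *
s=np.load("side0.npz");t=np.load("top0.npz")
def crop(f,u0,v0,w,h,k,name):
    a=f["pixels"][v0:v0+h,u0:u0+w,::-1]
    cv2.imwrite(name,cv2.resize(a,None,fx=k,fy=k,interpolation=cv2.INTER_CUBIC))
crop(s,250,300,120,100,6,"pics/srack.png")
crop(t,380,190,110,80,7,"pics/track.png")
crop(t,140,130,140,110,5,"pics/tdraw.png")
crop(s,270,80,180,120,4,"pics/sdraw.png")
W=cloud(t)
print(np.isnan(W[...,2]).mean(), np.nanmedian(W[300:320,200:260,2]))
np.set_printoptions(linewidth=250)
print((W[198:248:2,404:476:2,2]*1000).round())
E
```

```text
0.00405859375 0.000993735065577983
[[  3.   0.   2.  -3.   1.   3.  -4.   3.   5.   1.   1.   5.   4.  -4.  -1.  -3.   1.  -2.   1.   3.  -1.   1.   0.  -4.  -2.  -4.  -3.   1.   2.   1.   5.  -5.   5.  10.  15.  10.]
 [  3.  -0.  -0.   5.  -1.  -4.   1.   0.  -1.  -1.   4.   2.  -2.  -0.   1.  -1.   1.   1.   7.   6.  -2.  -2.   1.   3.   0.   1.  -2.   8.  -2.   2.  -3.   2.   7.   7.   8.  11.]
 [  3.   0.  -6.   4.   4.   3.  15.  -2.   3.  -4.  -0.  -2.  -2.  -2.   3.  -1.   0.   3.   2.  -1.   6.  -0.  -2.   3.   2.   4.   4.  -1.   0.  -3.   4.  -2.   2.   3.  15.  11.]
 [ -2.   1.   2.   1.   1.  -5.   5.  12.  76.  91.  17.   8.   1.  -1.   2.  -4.  -0.   1.  -5.  -0.  -2.   3.  -4.   4.   1.   1.   2.   1.   3.  -1.   1.   2.   0.  11.   9.  10.]
 [  4.   6.  -4.   6.  -1.  -3.  12.  57.  82.  90.  84.  84.  82.  83.  85.  79.  -3.   3.   2.  97.  99.  nan   5.   4.  -2.   1.   2.  -1.   2.  -2.  -1.   3.   4.   9.  10.  11.]
 [ -2.  -2.   2.  -2.   5.  -1.  35.  58.  93.  94.  88.  81.  80.  79.  88.  82.  83.  87.  81. 102.  99.  99. 100.  95.  98.   3.   2.   5.   2.   3
[... 2810 characters left out ...]
 -1.   5.   2.   2.   2.   2.   1.   1.   4.  -6.  -1.   4.  -0.   8.  13.  14.   8.  15.  12.   9.   6.  11.   2.  -1.  -5.  -0.   2.   6.   6.  15.]
 [  4.   1.   4.   3.  -0.  -1.  -1.   3.   4.   2.  -1.  -1.  -2.   3.   0.   0.   4.  -4.   0.  -0.   3.  -0.  -2.   1.   6.  14.  13.   9.  -2.   1.  -1.  -0.   0.   3.   7.   8.]
 [  3.  -0.   4.   1.  -0.   1.  -1.   0.  -6.   1.  -1.   0.   4.  -0.   2.   1.  -1.  -1.   3.  -0.  -1.   2.   0.   7.   0.  -3.  -2.  -0.  -3.   0.   2.   0.   3.  -1.   1.   1.]
 [ -1.   1.   1.   4.   4.   1.   4.   2.  -1.   5.   5.   4.   4.   4.  -1.  -2.   2.   2.   5.   5.  -0.  -1.  -2.   1.   0.  -2.   1.  -0.   1.   5.   3.  -1.   2.   2.   4.   1.]]
```

View pics/srack.png

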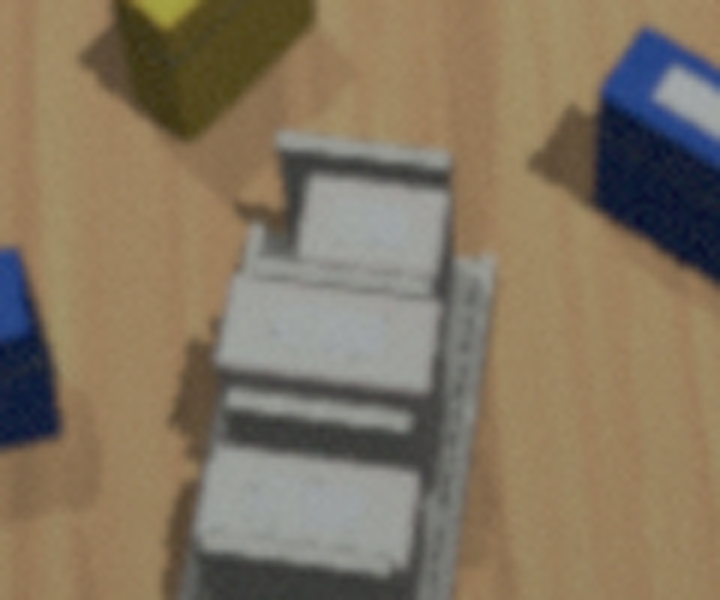

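View pics/track.png

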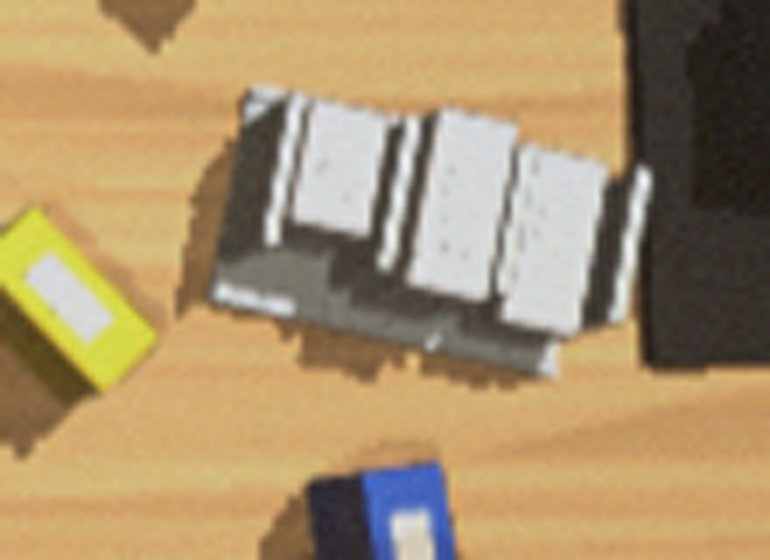

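View pics/tdraw.png

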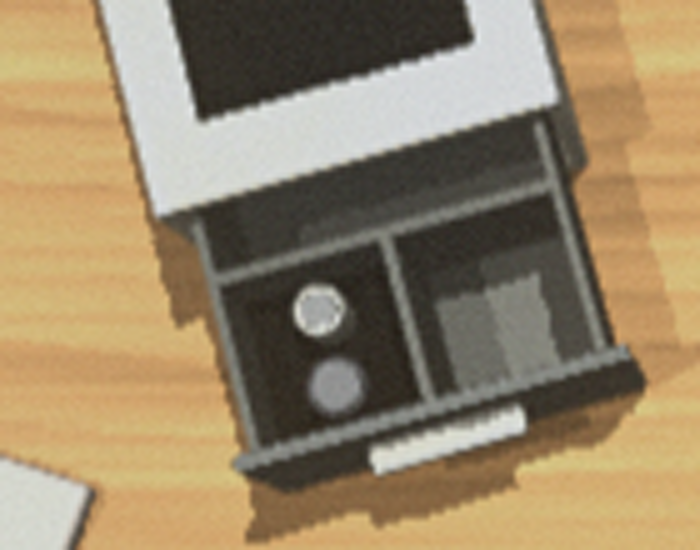

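View pics/sdraw.png

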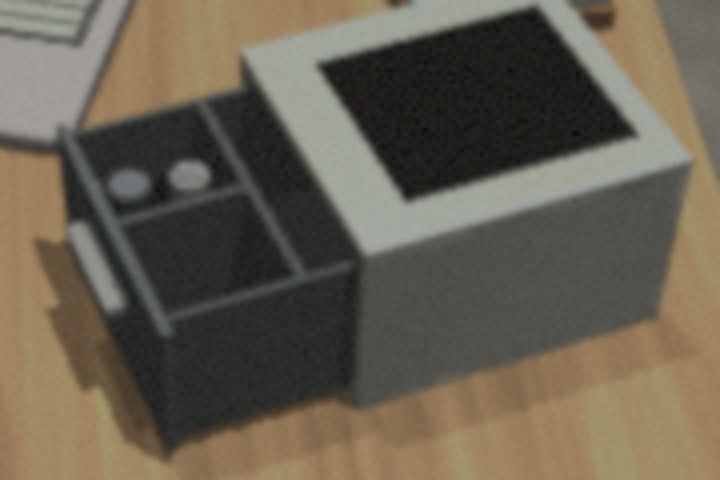

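The tall box could be confused with these, by top-view pixel:
- Rack boxes: narrow (429,213), about 82 mm high. Middle (446,220), about 99 mm. Low (459,224), about 68 mm.
- Coloured look-alikes: blue (415,172), blue (435,270) and yellow (388,232).

The middle slot's white box is the tall one, since its top is at about 98 mm (92+6). Measuring it and the drawer now.

```bash
cat > m.py <<'E'
from h import *
s=dict(np.load("side0.npz"));t=dict(np.load("top0.npz"))
def rect(f,m,z,name):
    n,l,st,ce=cv2.connectedComponentsWithStats(m.astype(np.uint8))
    k=1+np.argmax(st[1:,4]); c,_=cv2.findContours((l==k).astype(np.uint8),cv2.RETR_EXTERNAL,cv2.CHAIN_APPROX_NONE)
    p=np.array([ray(f,u,v,z)[:2] for u,v in max(c,key=len)[:,0]],np.float32)
    r=cv2.minAreaRect(p*1000); print(name,st[k],np.round(r[0],1),np.round(r[1],1),round(r[2],1))
for n,f in (("top",t),("side",s)):
    W=cloud(f); f["W"]=W
    hsv=cv2.cvtColor(f["pixels"],cv2.COLOR_RGB2HSV)
    z=cv2.medianBlur((W[...,2]*1000).astype(np.float32),5)
    roi=np.zeros((400,640),bool)
    if n=="top": roi[190:250,400:480]=1
    else: roi[300:400,260:345]=1
    m=roi&(z>94)&(z<112)
    rect(f,m,0.098,n+" depth")
    rect(f,m&(hsv[...,2]>(190 if n=="top" else 120)),0.098,n+" depth+white")
# hand read corners
for n,f,C in (("top",t,np.array([(443,108),(519,125),(491,300),(408,285)])/7+[380,190]),("side",s,np.array([(235,278),(440,300),(432,395),(217,365)])/6+[250,300])):
    q=np.array([ray(f,u,v,0.098)[:2] for u,v in C])*1000
    print(n,q.round(1).tolist(),q.mean(0).round(1),[round(float(np.linalg.norm(q[i]-q[i-1])),1) for i in range(4)])
# drawer panel/cabinet
td=lambda c:np.array(c)/5+[140,130]
sd=lambda c:np.array(c)/4+[270,80]
for n,f,T,pts in (("top",t,td,{"panel L":((235,465),.122),"panel R":((634,352),.122),"cabFL":((157,215),.142),"cabFR":((557,103),.142)}),
  ("side",s,sd,{"panel L":((62,130),.122),"panel R":((167,332),.122),"cabFL":((243,58),.142),"cabFR":((362,250),.142)})):
    for k,(c,z) in pts.items():
        u,v=T(c); print(n,k,(ray(f,u,v,z)*1000).round(1))
E
python3 m.py
```

```text
top depth [438 206  16  27 303] [ 498.6 -319.2] [30.3 65.6] 75.8
top depth+white [439 206  14  26 267] [ 500.1 -319.7] [27.3 62.7] 77.1
side depth [286 346  38  20 585] [ 501.6 -318.4] [31.5 65.5] 77.3
side depth+white [286 346  37  19 544] [ 501.5 -317.3] [29.5 64.7] 76.8
top [[533.3, -315.1], [527.1, -342.0], [464.6, -329.3], [469.9, -300.1]] [ 498.7 -321.6] [65.1, 27.6, 63.8, 29.7]
side [[474.4, -299.0], [536.2, -311.4], [531.6, -340.3], [468.1, -325.6]] [ 502.6 -319.1] [27.3, 63.1, 29.2, 65.2]
top panel L [486.3 317.9 122. ]
top panel R [542.1 124.3 122. ]
top cabFL [606.4 355.8 142. ]
top cabFR [662.6 162.1 142. ]
side panel L [488.8 315.2 122. ]
side panel R [544.6 131.9 122. ]
side cabFL [609.  350.8 142. ]
side cabFR [663.6 168.5 142. ]
```

Both views agree on the tall box: centre about (0.501,-0.319), long axis about -12.7°. The drawer yaw is about 16.2°. Next I refine the compartment from the rim pixels and check what is tall near the rack.

```bash
cat > d.py <<'E'
from h import *
import sys
def rim(fn="top0.npz",dump=True):
    f=dict(np.load(fn)); g=cv2.cvtColor(f["pixels"],cv2.COLOR_RGB2GRAY).astype(float)
    th=np.radians(16.2); ex=np.array([np.cos(th),np.sin(th)]);ey=np.array([-np.sin(th),np.cos(th)])
    o=np.array([514.2,221.1])/1000
    # grey profiles at plane z=.122 in drawer axes: along x at several y, along y at several x
    def samp(x,y):
        p=o+np.outer(x,ex)+np.outer(y,ey); uv=proj(f,np.c_[p,np.full(len(p),.122)]).astype(np.float32)
        return cv2.remap(g.astype(np.float32),uv[:,0].reshape(-1,1),uv[:,1].reshape(-1,1),cv2.INTER_LINEAR).ravel()
    xs=np.arange(-.03,.16,.002)
    for y0 in (-.08,-.06,-.04,-.02,.03,.06): print("y",y0,dict(zip((xs*1000).round().astype(int).tolist(),samp(xs,np.full_like(xs,y0)).round().astype(int).tolist())))
    ys=np.arange(-.115,.115,.002)
    for x0 in (.03,.05,.07): print("x",x0,dict(zip((ys*1000).round().astype(int).tolist(),samp(np.full_like(ys,x0),ys).round().astype(int).tolist())))
rim()
for n in ("side0.npz","top0.npz"):
    W=cloud(dict(np.load(n)))
    m=(abs(W[...,0]-.5)<.13)&(abs(W[...,1]+.32)<.13)
    hi=m&(W[...,2]>.11); print(n,hi.sum(),W[hi].mean(0) if hi.any() else "", W[hi].min(0) if hi.any() else "")
E
python3 d.py
```

```text
y -0.08 {-30: 105, -28: 106, -26: 111, -24: 117, -22: 116, -20: 99, -18: 78, -16: 59, -14: 52, -12: 51, -10: 52, -8: 53, -6: 51, -4: 55, -2: 88, 0: 118, 2: 135, 4: 133, 6: 108, 8: 91, 10: 81, 12: 81, 14: 79, 16: 77, 18: 78, 20: 79, 22: 83, 24: 78, 26: 76, 28: 79, 30: 80, 32: 79, 34: 75, 36: 78, 38: 81, 40: 82, 42: 82, 44: 80, 46: 80, 48: 82, 50: 81, 52: 79, 54: 80, 56: 80, 58: 83, 60: 82, 62: 76, 64: 75, 66: 72, 68: 68, 70: 62, 72: 55, 74: 57, 76: 61, 78: 62, 80: 57, 82: 55, 84: 57, 86: 60, 88: 63, 90: 78, 92: 107, 94: 124, 96: 117, 98: 93, 100: 80, 102: 74, 104: 77, 106: 84, 108: 75, 110: 64, 112: 65, 114: 68, 116: 67, 118: 68, 120: 64, 122: 66, 124: 64, 126: 59, 128: 58, 130: 60, 132: 104, 134: 161, 136: 203, 138: 216, 140: 215, 142: 214, 144: 214, 146: 214, 148: 213, 150: 213, 152: 214, 154: 214, 156: 211, 158: 212}
y -0.06 {-30: 99, -28: 90, -26: 80, -24: 82, -22: 83, -20: 80, -18: 70, -16: 58, -14: 53, -12: 52, -10: 53, -8: 56, -6: 55, -4: 58, -2: 83, 0: 123, 2: 134, 4: 134, 6: 131, 8: 132, 10: 135, 12: 134, 14: 132, 16: 132, 18: 132, 20: 131, 22: 131, 24: 131, 26: 131, 28: 132,
[... 6416 characters left out ...]
: 48, -41: 49, -39: 50, -37: 48, -35: 48, -33: 48, -31: 47, -29: 45, -27: 48, -25: 49, -23: 49, -21: 47, -19: 47, -17: 47, -15: 47, -13: 47, -11: 46, -9: 46, -7: 49, -5: 54, -3: 51, -1: 66, 1: 103, 3: 127, 5: 117, 7: 60, 9: 40, 11: 37, 13: 40, 15: 41, 17: 43, 19: 41, 21: 41, 23: 42, 25: 39, 27: 37, 29: 44, 31: 77, 33: 138, 35: 176, 37: 171, 39: 165, 41: 168, 43: 168, 45: 166, 47: 163, 49: 164, 51: 169, 53: 186, 55: 108, 57: 63, 59: 44, 61: 42, 63: 41, 65: 41, 67: 45, 69: 45, 71: 42, 73: 47, 75: 43, 77: 45, 79: 50, 81: 54, 83: 56, 85: 59, 87: 76, 89: 106, 91: 124, 93: 115, 95: 106, 97: 111, 99: 139, 101: 178, 103: 182, 105: 182, 107: 184, 109: 184, 111: 184, 113: 181}
side0.npz 0  
top0.npz 0
```

```bash
python3 - <<'E'
from h import *
t=dict(np.load("top0.npz"));s=dict(np.load("side0.npz"))
W=cloud(t)
for y0 in np.arange(-.8,-.2,.05):
    r=[]
    for x0 in np.arange(.3,.85,.05):
        m=(abs(W[...,0]-x0-.025)<.025)&(abs(W[...,1]-y0-.025)<.025)
        r.append(int(np.nanpercentile(W[m][:,2],98)*1000) if m.any() else -1)
    print(round(y0,2),r)
q=np.array([ray(s,*(np.array(c)/4+[270,80]),.122)[:2] for c in [(118,215),(168,325),(302,270),(248,188)]])*1000
print(q.round(),q.mean(0))
E
```

```text
-0.8 [-1, -5, -1, -1, -3, -3, -7, -1, -1, -8, -2]
-0.75 [6, 6, 6, 15, 15, 16, 16, -1, -1, 14, 5]
-0.7 [6, 6, 10, 18, 18, 20, 17, -1, 19, 18, 6]
-0.65 [6, 6, 11, 18, 51, 266, 359, 73, 17, 19, 5]
-0.6 [6, 7, 10, 17, 52, 373, 375, 68, 18, 17, 7]
-0.55 [6, 5, 9, 19, 50, 375, 376, 368, 45, 17, 6]
-0.5 [6, 5, 10, 18, 51, 366, 372, 54, 45, 17, 6]
-0.45 [654, 6, 8, 18, 20, 33, 29, 21, 122, 130, 132]
-0.4 [6, 6, 11, 93, 89, 7, 6, 6, 130, 133, 133]
-0.35 [93, 97, 92, 102, 102, 6, 7, 6, 132, 134, 133]
-0.3 [92, 96, 93, 92, 91, 10, 97, 91, 131, 132, 133]
-0.25 [6, 6, 92, 93, 6, 91, 97, 6, 7, 27, 6]
-0.2 [5, 6, 95, 97, 6, 6, 5, 5, 29, 29, 7]
[[521. 233.]
 [546. 137.]
 [629. 175.]
 [603. 250.]] [574.57435428 198.83848321]
```

```bash
cat > plan.py <<'E'
import sys,numpy as np
from station import arm
from scipy.spatial.transform import Rotation as R
s=arm.get_state(); p=np.array(s["eef_pos"])*1000; r=s["ee_rot"]
print("t",round(float(s["t"]),2),"p",p.round(1),"rot",np.round(np.degrees(r),2),"F",np.round(s["force"],1),"w",round(float(s["width"])*1000,1))
if len(sys.argv)>1:
    x,y,z,psi,n=map(float,sys.argv[1:6]); n=int(n)
    R0=R.from_euler("xyz",r); R1=R.from_euler("xyz",[-np.pi/2,0,np.radians(psi)])
    rv=(R0.inv()*R1).as_rotvec(); dw=(np.array([x,y,z])-p)
    for i in range(n):
        Ri=R0*R.from_rotvec(rv*i/n)
        print(Ri.inv().apply(dw/n).round(1).tolist(),np.degrees(rv/n).round(2).tolist())
E
python3 plan.py 500.5 -319 200 77.2 14
```

```text
t 0.1 p [ 154.3 -656.7  225.7] rot [-8.991e+01  1.000e-02  1.322e+01] F [ 0.2  0.1 -0.7] w 87.2
[29.6, 1.9, 17.8] [-0.01, -4.57, 0.0]
[30.9, 1.9, 15.4] [-0.01, -4.57, 0.0]
[32.0, 1.9, 12.9] [-0.01, -4.57, 0.0]
[33.0, 1.8, 10.3] [-0.01, -4.57, 0.0]
[33.7, 1.8, 7.6] [-0.01, -4.57, 0.0]
[34.2, 1.8, 4.9] [-0.01, -4.57, 0.0]
[34.5, 1.8, 2.2] [-0.01, -4.57, 0.0]
[34.5, 1.8, -0.6] [-0.01, -4.57, 0.0]
[34.4, 1.8, -3.3] [-0.01, -4.57, 0.0]
[34.0, 1.8, -6.0] [-0.01, -4.57, 0.0]
[33.4, 1.8, -8.7] [-0.01, -4.57, 0.0]
[32.6, 1.8, -11.4] [-0.01, -4.57, 0.0]
[31.6, 1.8, -13.9] [-0.01, -4.57, 0.0]
[30.4, 1.8, -16.4] [-0.01, -4.57, 0.0]
```

Request:
{"fn": "move_arm", "kwargs": {"deltas": [{"dp":[30,2,18],"rotation":[0,-4.6,0]},{"dp":[31,2,15],"rotation":[0,-4.6,0]},{"dp":[32,2,13],"rotation":[0,-4.6,0]},{"dp":[33,2,10],"rotation":[0,-4.6,0]},{"dp":[34,2,8],"rotation":[0,-4.6,0]}], "jaw": 0, "squeeze": 25}}

```text
t: 0.52
eef_pos: [0.2765, -0.5345, 0.2115]
ee_rot: [-1.564, 0.0, 0.636]
force: [1.1, -1.6, 0.3]
width: 0.0874
```

Request:
{"fn": "move_arm", "kwargs": {"deltas": [{"dp":[34,1,5],"rotation":[0,-4.6,0]},{"dp":[34,1,2],"rotation":[0,-4.6,0]},{"dp":[34,1,0],"rotation":[0,-4.6,0]},{"dp":[34,1,-3],"rotation":[0,-4.6,0]},{"dp":[34,1,-6],"rotation":[0,-4.6,0]}]}}

```text
t: 0.93
eef_pos: [0.4001, -0.4046, 0.2044]
ee_rot: [-1.561, -0.004, 1.058]
force: [0.4, -0.3, -0.8]
width: 0.0874
```

```bash
python3 plan.py 500.5 -319 180 77.2 5
```

```text
t 0.93 p [ 400.1 -404.6  204.4] rot [-89.42  -0.21  60.6 ] F [ 0.4 -0.3 -0.8] w 87.4
[24.8, 4.9, -9.1] [-0.11, -3.32, 0.06]
[24.2, 4.9, -10.5] [-0.11, -3.32, 0.06]
[23.5, 4.9, -11.9] [-0.11, -3.32, 0.06]
[22.8, 4.9, -13.3] [-0.11, -3.32, 0.06]
[22.0, 4.9, -14.5] [-0.11, -3.32, 0.06]
```

Request:
{"fn": "move_arm", "kwargs": {"deltas": [{"dp":[25,5,-9],"rotation":[-0.1,-3.3,0.1]},{"dp":[24,5,-10.5],"rotation":[-0.1,-3.3,0.1]},{"dp":[23.5,5,-12],"rotation":[-0.1,-3.3,0.1]},{"dp":[23,5,-13],"rotation":[-0.1,-3.3,0]},{"dp":[22,5,-14.5],"rotation":[-0.1,-3.3,0]}]}}

```text
t: 1.35
eef_pos: [0.5045, -0.3104, 0.1785]
ee_rot: [-1.57, -0.0, 1.365]
force: [0.7, -0.9, -0.4]
width: 0.0873
```

```bash
python3 plan.py 500.5 -319 130 77.2 3
python3 - <<'E'
from station import arm
import numpy as np,cv2
for n in ("side","top"):
    f=arm.grab_frame(n); np.savez(f"{n}1.npz",**f)
    a=f["pixels"][...,::-1]; a=a[260:400,230:380] if n=="side" else a[160:270,370:510]
    cv2.imwrite(f"pics/{n}1.png",cv2.resize(a,None,fx=4,fy=4,interpolation=cv2.INTER_CUBIC))
E
```

```text
t 1.35 p [ 504.5 -310.4  178.5] rot [-8.998e+01 -2.000e-02  7.821e+01] F [ 0.7 -0.9 -0.4] w 87.3
[-3.1, 16.2, 0.7] [-0.01, 0.34, 0.01]
[-3.1, 16.2, 0.7] [-0.01, 0.34, 0.01]
[-3.1, 16.2, 0.7] [-0.01, 0.34, 0.01]
```

View pics/side1.png

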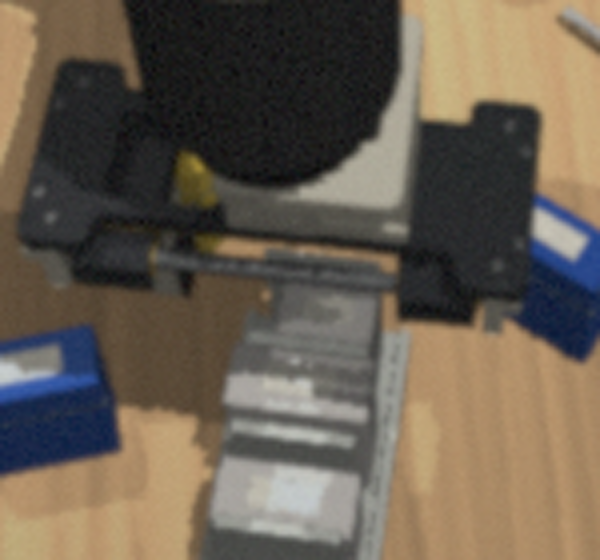

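View pics/top1.png

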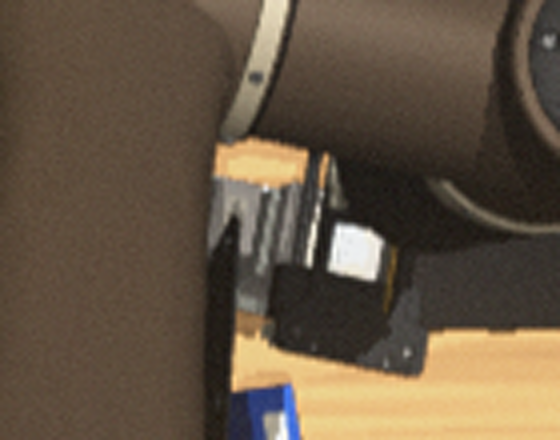

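The side view shows the gripper, 193 mm wide along the jaw, above the rack slots. Its finger tips are around crop (170,270) and (440,300), and the blue boxes sit clear below body height.

Request:
{"fn": "move_arm", "kwargs": {"deltas": [{"dp":[-4,12,1],"rotation":[0,0.5,0]},{"dp":[-4,20,0.5],"rotation":[0,0.3,0]},{"dp":[-1,16,0.5],"rotation":[0,0.2,0]}]}}

```text
t: 1.7
eef_pos: [0.5046, -0.317, 0.1311]
ee_rot: [-1.574, 0.0, 1.353]
force: [0.1, -0.1, -0.8]
width: 0.0879
```

```bash
python3 plan.py 500.5 -319 55 77.2 4
```

```text
t 1.7 p [ 504.6 -317.   131.1] rot [-9.021e+01  1.000e-02  7.750e+01] F [ 0.1 -0.1 -0.8] w 87.9
[-0.7, 19.0, 1.0] [0.05, 0.07, -0.0]
[-0.7, 19.0, 1.0] [0.05, 0.07, -0.0]
[-0.7, 19.0, 0.9] [0.05, 0.07, -0.0]
[-0.7, 19.0, 0.9] [0.05, 0.07, -0.0]
```

Request:
{"fn": "move_arm", "kwargs": {"deltas": [{"dp":[-1,19,2],"rotation":[0,0.1,0]},{"dp":[-1,19,2],"rotation":[0,0.1,0]},{"dp":[-1,19,1],"rotation":[0,0,0]}]}}

```text
t: 1.95
eef_pos: [0.4987, -0.3197, 0.0722]
ee_rot: [-1.575, 0.0, 1.347]
force: [1.1, -0.5, 0.1]
width: 0.0877
```

```bash
python3 plan.py 500.5 -319 55 77.2 2
```

```text
t 1.95 p [ 498.7 -319.7   72.2] rot [-9.027e+01  2.000e-02  7.717e+01] F [ 1.1 -0.5  0.1] w 87.7
[0.5, 8.6, -0.8] [0.13, -0.01, -0.01]
[0.5, 8.6, -0.8] [0.13, -0.01, -0.01]
```

Request:
{"fn": "move_arm", "kwargs": {"deltas": [{"dp":[0.5,9,-1],"rotation":[0.2,0,0]},{"dp":[0.5,8,-1],"rotation":[0.1,0,0]},{"dp":[0,0,0],"rotation":[0,0,0]}]}}

```text
t: 2.2
eef_pos: [0.4973, -0.319, 0.0502]
ee_rot: [-1.562, -0.0, 1.344]
force: [-0.0, -0.3, 0.6]
width: 0.0877
```

```bash
python3 plan.py 500.5 -319 55 77.2 1
python3 - <<'E'
from station import arm
import numpy as np,cv2
for n in ("side","top"):
    f=arm.grab_frame(n); np.savez(f"{n}2.npz",**f)
    a=f["pixels"][...,::-1]; a=a[260:400,230:380] if n=="side" else a[160:270,370:510]
    cv2.imwrite(f"pics/{n}2.png",cv2.resize(a,None,fx=4,fy=4,interpolation=cv2.INTER_CUBIC))
E
```

```text
t 2.2 p [ 497.3 -319.    50.2] rot [-8.950e+01 -3.000e-02  7.701e+01] F [-0.  -0.3  0.6] w 87.7
[0.7, -4.9, -3.1] [-0.5, -0.19, 0.03]
```

View pics/side2.png

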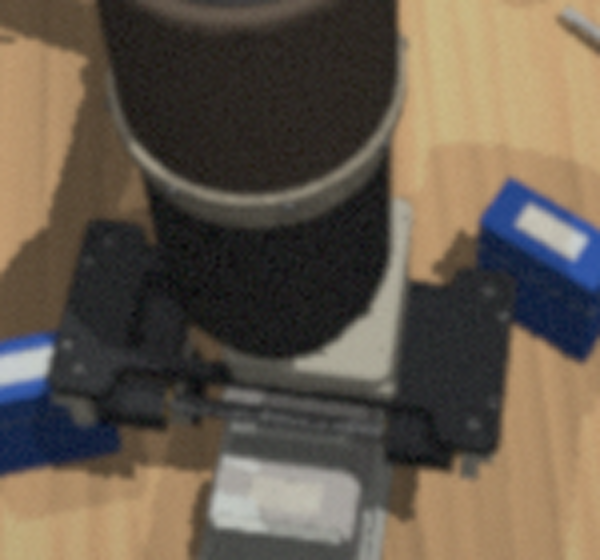

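View pics/top2.png

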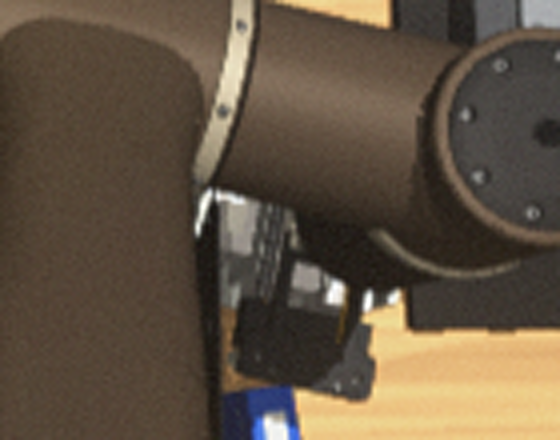

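The jaw straddles the box's narrow ends in the middle slot. The body is above the 98 mm box top and the blue boxes. Now closing.

Request:
{"fn": "move_arm", "kwargs": {"deltas": [{"dp":[0,-1,-2],"rotation":[0,0,0]},{"dp":[0,0,0],"rotation":[0,0,0]},{"dp":[0,0,0],"rotation":[0,0,0]},{"dp":[0,0,0],"rotation":[0,0,0]},{"dp":[0,0,0],"rotation":[0,0,0]}], "jaw": 255, "squeeze": 25}}

```text
t: 2.72
eef_pos: [0.5032, -0.3206, 0.0573]
ee_rot: [-1.571, 0.001, 1.345]
force: [0.1, 0.5, -1.0]
width: 0.0659
```

Request:
{"fn": "move_arm", "kwargs": {"deltas": [{"dp":[0,0,0],"rotation":[0,0,0]},{"dp":[0,0,0],"rotation":[0,0,0]}]}}

```text
t: 2.88
eef_pos: [0.5033, -0.3205, 0.0577]
ee_rot: [-1.572, 0.001, 1.345]
force: [-0.4, -0.4, -2.0]
width: 0.0659
```

```bash
python3 plan.py 500.5 -319 155 77.2 4
```

```text
t 2.88 p [ 503.3 -320.5   57.7] rot [-9.007e+01  3.000e-02  7.709e+01] F [-0.4 -0.4 -2. ] w 65.9
[0.2, -24.3, 0.7] [0.02, -0.03, -0.01]
[0.2, -24.3, 0.7] [0.02, -0.03, -0.01]
[0.2, -24.3, 0.7] [0.02, -0.03, -0.01]
[0.2, -24.3, 0.8] [0.02, -0.03, -0.01]
```

Request:
{"fn": "move_arm", "kwargs": {"deltas": [{"dp":[0,-12,0],"rotation":[0,0,0]},{"dp":[0,-20,0],"rotation":[0,0,0]},{"dp":[0,-22,0],"rotation":[0,0,0]},{"dp":[0,-22,0],"rotation":[0,0,0]},{"dp":[0,-22,0],"rotation":[0,0,0]}]}}

```text
t: 3.3
eef_pos: [0.4988, -0.3187, 0.1525]
ee_rot: [-1.559, -0.001, 1.344]
force: [0.2, 1.3, -1.2]
width: 0.0653
```

```bash
python3 plan.py 503 -320 185 77.2 1
```

```text
t 3.3 p [ 498.8 -318.7  152.5] rot [-8.931e+01 -8.000e-02  7.701e+01] F [ 0.2  1.3 -1.2] w 65.3
[-0.3, -32.5, -4.0] [-0.69, -0.19, 0.08]
```

Request:
{"fn": "move_arm", "kwargs": {"deltas": [{"dp":[0,-24,-1],"rotation":[-0.4,0,0]},{"dp":[4,-18,-1],"rotation":[-0.3,0,0]}]}}

```text
t: 3.47
eef_pos: [0.5016, -0.3156, 0.1969]
ee_rot: [-1.571, -0.001, 1.344]
force: [0.8, -0.5, -2.2]
width: 0.0656
```

```bash
python3 plan.py 498 -40 190 106.2 10
```

```text
t 3.47 p [ 501.6 -315.6  196.9] rot [-9.001e+01 -8.000e-02  7.699e+01] F [ 0.8 -0.5 -2.2] w 65.6
[26.8, 0.7, 6.6] [0.0, -2.92, 0.01]
[27.1, 0.7, 5.2] [0.0, -2.92, 0.01]
[27.3, 0.7, 3.8] [0.0, -2.92, 0.01]
[27.5, 0.7, 2.4] [0.0, -2.92, 0.01]
[27.5, 0.7, 1.0] [0.0, -2.92, 0.01]
[27.6, 0.7, -0.4] [0.0, -2.92, 0.01]
[27.5, 0.7, -1.8] [0.0, -2.92, 0.01]
[27.4, 0.7, -3.2] [0.0, -2.92, 0.01]
[27.2, 0.7, -4.6] [0.0, -2.92, 0.01]
[26.9, 0.7, -6.0] [0.0, -2.92, 0.01]
```

Request:
{"fn": "move_arm", "kwargs": {"deltas": [{"dp":[20,0,5],"rotation":[0,-2.9,0]},{"dp":[27,0,5],"rotation":[0,-2.9,0]},{"dp":[27,0,4],"rotation":[0,-2.9,0]},{"dp":[27,0,2],"rotation":[0,-2.9,0]},{"dp":[27,0,1],"rotation":[0,-2.9,0]}]}}

```text
t: 3.88
eef_pos: [0.5018, -0.1866, 0.2023]
ee_rot: [-1.58, 0.002, 1.599]
force: [1.2, 0.8, -1.5]
width: 0.066
```

Request:
{"fn": "move_arm", "kwargs": {"deltas": [{"dp":[27,0,0],"rotation":[0,-2.9,0]},{"dp":[27,0,-2],"rotation":[0,-2.9,0]},{"dp":[27,0,-3],"rotation":[0,-2.9,0]},{"dp":[27,0,-4],"rotation":[0,-2.9,0]},{"dp":[20,0,-5],"rotation":[0,-2.9,0]}]}}

```text
t: 4.3
eef_pos: [0.497, -0.0507, 0.2022]
ee_rot: [-1.58, 0.004, 1.865]
force: [-0.3, -0.5, -1.5]
width: 0.0662
```

```bash
python3 plan.py 498 -40 120 106.2 4
python3 - <<'E'
from station import arm
import numpy as np,cv2
for n in ("side","top"):
    f=arm.grab_frame(n); np.savez(f"{n}3.npz",**f)
    cv2.imwrite(f"pics/{n}3.png",f["pixels"][...,::-1])
E
```

```text
t 4.3 p [497.  -50.7 202.2] rot [-90.55   0.23 106.86] F [-0.3 -0.5 -1.5] w 66.2
[2.6, 20.6, -0.8] [0.14, 0.16, -0.06]
[2.6, 20.6, -0.9] [0.14, 0.16, -0.06]
[2.5, 20.6, -0.9] [0.14, 0.16, -0.06]
[2.5, 20.6, -0.9] [0.14, 0.16, -0.06]
```

View pics/side3.png

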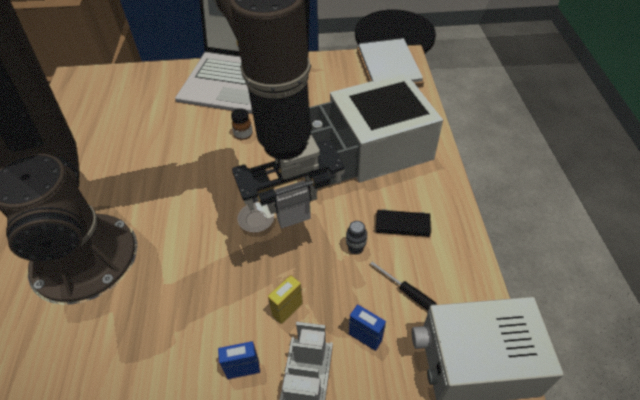

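View pics/top3.png

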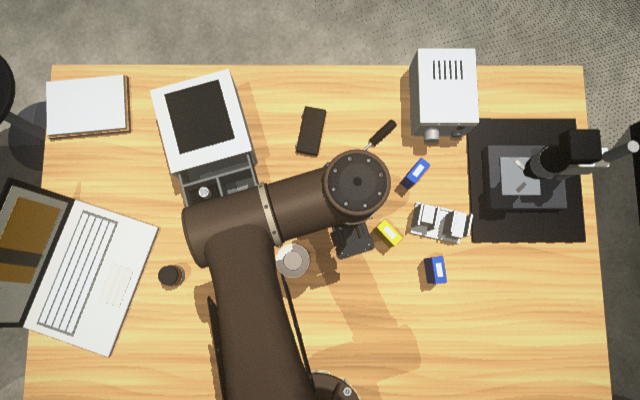

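The box is held upright at side (292,208) over the clear patch, and the rack's other two boxes are unmoved. Lowering it.

Request:
{"fn": "move_arm", "kwargs": {"deltas": [{"dp":[3,20,-1],"rotation":[0.3,0.4,-0.1]},{"dp":[3,30,-1],"rotation":[0.2,0.3,-0.1]},{"dp":[3,30,-1],"rotation":[0,0,0]},{"dp":[2,25,0],"rotation":[0,0,0]},{"dp":[0,10,0],"rotation":[0,0,0]}]}}

```text
t: 4.82
eef_pos: [0.5012, -0.0372, 0.0882]
ee_rot: [-1.583, 0.001, 1.855]
force: [-0.9, -1.0, -1.1]
width: 0.066
```

```bash
python3 plan.py 498 -40 52 106.2 4
```

```text
t 4.82 p [501.2 -37.2  88.2] rot [-9.073e+01  6.000e-02  1.063e+02] F [-0.9 -1.  -1.1] w 66.0
[-0.4, 9.0, 1.1] [0.18, 0.02, -0.02]
[-0.4, 9.0, 1.1] [0.18, 0.02, -0.02]
[-0.4, 9.0, 1.0] [0.18, 0.02, -0.02]
[-0.4, 9.0, 1.0] [0.18, 0.02, -0.02]
```

Request:
{"fn": "move_arm", "kwargs": {"deltas": [{"dp":[0,12,1],"rotation":[0.3,0,0]},{"dp":[0,10,1],"rotation":[0.2,0,0]},{"dp":[0,5,0],"rotation":[0.1,0,0]},{"dp":[0,2,0],"rotation":[0,0,0]},{"dp":[0,0,0],"rotation":[0,0,0]}]}}

```text
t: 5.23
eef_pos: [0.4973, -0.0398, 0.0544]
ee_rot: [-1.566, 0.001, 1.852]
force: [-0.4, 0.4, 0.1]
width: 0.0662
```

```bash
python3 plan.py 498 -40 52 106.2 2
```

```text
t 5.23 p [497.3 -39.8  54.4] rot [-8.9750e+01  7.0000e-02  1.0611e+02] F [-0.4  0.4  0.1] w 66.2
[-0.2, 1.2, -0.3] [-0.13, -0.04, -0.03]
[-0.2, 1.2, -0.3] [-0.13, -0.04, -0.03]
```

Request:
{"fn": "move_arm", "kwargs": {"deltas": [{"dp":[0,0,0],"rotation":[0,0,0]},{"dp":[0,1,0],"rotation":[0,0,0]},{"dp":[0,1,0],"rotation":[0,0,0]}]}}

```text
t: 5.48
eef_pos: [0.4988, -0.0397, 0.0541]
ee_rot: [-1.57, 0.001, 1.852]
force: [-0.4, 0.7, -1.4]
width: 0.0658
```

Request:
{"fn": "move_arm", "kwargs": {"deltas": [{"dp":[0,1.5,0],"rotation":[0,0,0]},{"dp":[0,1.5,0],"rotation":[0,0,0]}]}}

```text
t: 5.65
eef_pos: [0.4996, -0.0395, 0.052]
ee_rot: [-1.572, 0.002, 1.852]
force: [0.3, 0.4, -0.1]
width: 0.066
```

Request:
{"fn": "move_arm", "kwargs": {"deltas": [{"dp":[0,1.5,0],"rotation":[0,0,0]},{"dp":[0,1.5,0],"rotation":[0,0,0]}]}}

```text
t: 5.82
eef_pos: [0.4997, -0.0396, 0.0503]
ee_rot: [-1.573, 0.002, 1.853]
force: [-12.4, 3.3, 35.0]
width: 0.0659
```

```bash
python3 plan.py 
python3 - <<'E'
from station import arm
import numpy as np,cv2
f=arm.grab_frame("side"); np.savez("side4.npz",**f)
cv2.imwrite("pics/side4.png",cv2.resize(f["pixels"][150:280,220:400,::-1],None,fx=4,fy=4,interpolation=cv2.INTER_CUBIC))
E
```

```text
t 5.82 p [499.7 -39.6  50.3] rot [-90.11   0.12 106.15] F [-12.4   3.3  35. ] w 65.9
```

View pics/side4.png

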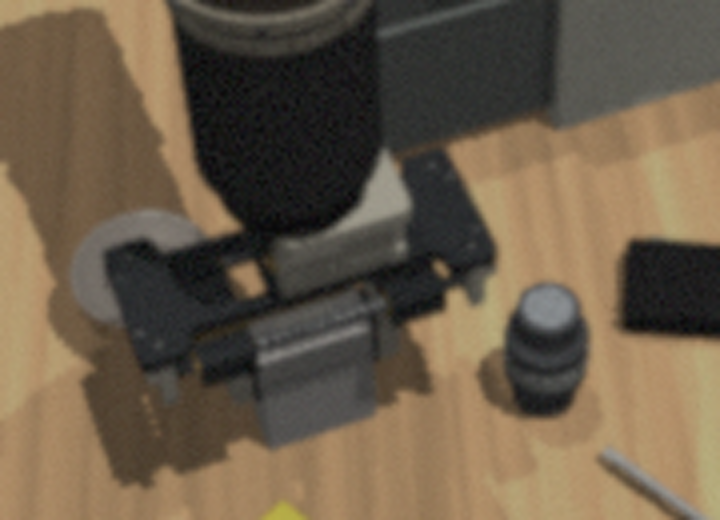

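The box is on the bench: force rose to 35 N at TCP z 50.3, and the picture shows its base on the wood at crop (320,425). Releasing and rising.

Request:
{"fn": "move_arm", "kwargs": {"deltas": [{"dp":[0,-1,0],"rotation":[0,0,0]},{"dp":[0,0,0],"rotation":[0,0,0]},{"dp":[0,0,0],"rotation":[0,0,0]},{"dp":[0,0,0],"rotation":[0,0,0]}], "jaw": 0}}

```text
t: 6.2
eef_pos: [0.5004, -0.0393, 0.0524]
ee_rot: [-1.575, 0.002, 1.853]
force: [0.2, -0.7, 0.0]
width: 0.0852
```

Request:
{"fn": "move_arm", "kwargs": {"deltas": [{"dp":[0,-8,0],"rotation":[0,0,0]},{"dp":[0,-20,0],"rotation":[0,0,0]},{"dp":[0,-25,0],"rotation":[0,0,0]},{"dp":[0,-25,0],"rotation":[0,0,0]},{"dp":[0,-10,0],"rotation":[0,0,0]}]}}

```text
t: 6.62
eef_pos: [0.4975, -0.0401, 0.1418]
ee_rot: [-1.566, 0.002, 1.853]
force: [-0.2, 1.0, -0.0]
width: 0.0879
```

```bash
python3 plan.py 500 -40 130 16.2 13|head -3 
```

```text
t 6.62 p [497.5 -40.1 141.8] rot [-89.73   0.13 106.16] F [-0.2  1.  -0. ] w 87.9
[-0.0, 0.9, -0.2] [-0.01, 6.92, -0.02]
[-0.0, 0.9, -0.2] [-0.01, 6.92, -0.02]
```

Now rotating -90° about the vertical for the broad-face grip.

Request:
{"fn": "move_arm", "kwargs": {"deltas": [{"dp":[0,0,0],"rotation":[0,7,0]},{"dp":[0,0,0],"rotation":[0,7,0]},{"dp":[0,0,0],"rotation":[0,7,0]},{"dp":[0,0,0],"rotation":[0,7,0]},{"dp":[0,0,0],"rotation":[0,7,0]}]}}

```text
t: 7.03
eef_pos: [0.5002, -0.0396, 0.1492]
ee_rot: [-1.577, -0.001, 1.23]
force: [-0.7, 0.1, -0.1]
width: 0.0872
```

Request:
{"fn": "move_arm", "kwargs": {"deltas": [{"dp":[0,0,0],"rotation":[0,7,0]},{"dp":[0,0,0],"rotation":[0,7,0]},{"dp":[0,0,0],"rotation":[0,7,0]},{"dp":[0,0,0],"rotation":[0,7,0]},{"dp":[0,0,0],"rotation":[0,7,0]}]}}

```text
t: 7.45
eef_pos: [0.5002, -0.0398, 0.1519]
ee_rot: [-1.576, -0.005, 0.605]
force: [0.1, 0.5, 0.4]
width: 0.0876
```

```bash
python3 plan.py 500 -40 130 16.2 3
python3 - <<'E'
from station import arm
import numpy as np,cv2
from h import *
f=arm.grab_frame("side"); np.savez("side5.npz",**f)
cv2.imwrite("pics/side5.png",cv2.resize(f["pixels"][130:280,220:400,::-1],None,fx=4,fy=4,interpolation=cv2.INTER_CUBIC))
E
```

```text
t 7.45 p [500.2 -39.8 151.9] rot [-90.29  -0.29  34.65] F [0.1 0.5 0.4] w 87.6
[-0.1, 7.3, 0.0] [0.08, 6.15, 0.11]
[-0.1, 7.3, -0.0] [0.08, 6.15, 0.11]
[-0.1, 7.3, -0.0] [0.08, 6.15, 0.11]
```

View pics/side5.png

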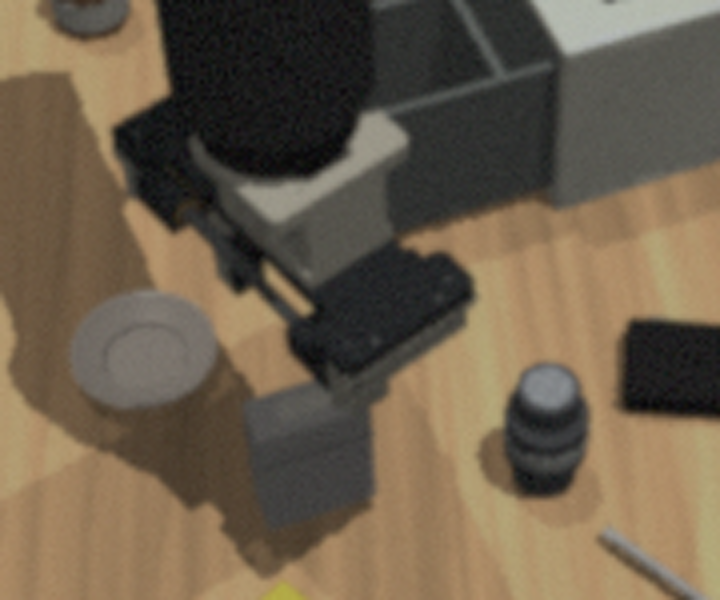

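The box stands at crop (310,455) and the gripper is turned above it. Finishing the turn and descending.

Request:
{"fn": "move_arm", "kwargs": {"deltas": [{"dp":[0,7,0],"rotation":[0.1,6.2,0.1]},{"dp":[0,10,0],"rotation":[0.1,6.2,0.1]},{"dp":[0,12,0],"rotation":[0.1,6,0.1]}]}}

```text
t: 7.75
eef_pos: [0.5023, -0.0394, 0.126]
ee_rot: [-1.57, -0.006, 0.273]
force: [0.1, 0.4, -0.1]
width: 0.0876
```

```bash
python3 plan.py 500 -40 62 16.2 4
```

```text
t 7.75 p [502.3 -39.4 126. ] rot [-89.96  -0.36  15.67] F [ 0.1  0.4 -0.1] w 87.6
[-0.7, 16.0, -0.0] [-0.01, -0.13, 0.09]
[-0.7, 16.0, 0.0] [-0.01, -0.13, 0.09]
[-0.6, 16.0, 0.0] [-0.01, -0.13, 0.09]
[-0.6, 16.0, 0.0] [-0.01, -0.13, 0.09]
```

Request:
{"fn": "move_arm", "kwargs": {"deltas": [{"dp":[-1,18,0],"rotation":[0,-0.3,0.2]},{"dp":[-1,20,0],"rotation":[0,-0.2,0.1]},{"dp":[-1,15,0],"rotation":[0,0,0.1]},{"dp":[0,6,0],"rotation":[0,0,0]},{"dp":[0,0,0],"rotation":[0,0,0]}]}}

```text
t: 8.17
eef_pos: [0.4996, -0.0403, 0.0652]
ee_rot: [-1.57, 0.001, 0.29]
force: [0.8, -0.3, 0.5]
width: 0.0878
```

```bash
python3 plan.py 500 -40 62 16.2 1
```

```text
t 8.17 p [499.6 -40.3  65.2] rot [-8.996e+01  4.000e-02  1.661e+01] F [ 0.8 -0.3  0.5] w 87.8
[0.5, 3.2, 0.1] [-0.04, 0.41, -0.04]
```

Request:
{"fn": "move_arm", "kwargs": {"deltas": [{"dp":[0,3,0],"rotation":[0,0.5,0]},{"dp":[0,0,0],"rotation":[0,0,0]},{"dp":[0,0,0],"rotation":[0,0,0]},{"dp":[0,0,0],"rotation":[0,0,0]},{"dp":[0,0,0],"rotation":[0,0,0]}], "jaw": 255, "squeeze": 25}}

```text
t: 8.58
eef_pos: [0.5016, -0.0399, 0.065]
ee_rot: [-1.571, -0.003, 0.285]
force: [-0.1, 0.3, 0.1]
width: 0.0598
```

Request:
{"fn": "move_arm", "kwargs": {"deltas": [{"dp":[0,0,0],"rotation":[0,0,0]},{"dp":[0,0,0],"rotation":[0,0,0]},{"dp":[0,0,0],"rotation":[0,0,0]},{"dp":[0,0,0],"rotation":[0,0,0]}]}}

```text
t: 8.92
eef_pos: [0.5025, -0.0397, 0.0665]
ee_rot: [-1.571, -0.006, 0.285]
force: [0.0, 0.5, 0.5]
width: 0.0332
```

```bash
python3 plan.py 500 -40 205 16.2 6
```

```text
t 8.92 p [502.5 -39.7  66.5] rot [-89.99  -0.34  16.34] F [0.  0.5 0.5] w 33.2
[-0.3, -23.1, 0.1] [-0.0, 0.02, 0.06]
[-0.3, -23.1, 0.1] [-0.0, 0.02, 0.06]
[-0.3, -23.1, 0.1] [-0.0, 0.02, 0.06]
[-0.3, -23.1, 0.1] [-0.0, 0.02, 0.06]
[-0.4, -23.1, 0.1] [-0.0, 0.02, 0.06]
[-0.4, -23.1, 0.1] [-0.0, 0.02, 0.06]
```

Request:
{"fn": "move_arm", "kwargs": {"deltas": [{"dp":[-1,4,0],"rotation":[0,0,0.3]},{"dp":[-1,3,0],"rotation":[0,0,0]},{"dp":[0,0,0],"rotation":[0,0,0]},{"dp":[0,0,0],"rotation":[0,0,0]}]}}

```text
t: 9.25
eef_pos: [0.5039, -0.0378, 0.0655]
ee_rot: [-1.57, -0.009, 0.288]
force: [-0.0, -0.6, -1.4]
width: 0.0298
```

Request:
{"fn": "move_arm", "kwargs": {"deltas": [{"dp":[0,0,0],"rotation":[0,0,0]}]}}

```text
t: 9.33
eef_pos: [0.5038, -0.0377, 0.0653]
ee_rot: [-1.57, -0.009, 0.288]
force: [1.1, 0.1, -1.5]
width: 0.03
```

Request:
{"fn": "move_arm", "kwargs": {"deltas": [{"dp":[0,-12,0],"rotation":[0,0,0.3]},{"dp":[0,-30,0],"rotation":[0,0,0.2]},{"dp":[0,-38,0],"rotation":[0,0,0]},{"dp":[0,-38,0],"rotation":[0,0,0]},{"dp":[0,-32,0],"rotation":[0,0,0]}]}}

```text
t: 9.75
eef_pos: [0.497, -0.0397, 0.21]
ee_rot: [-1.569, 0.024, 0.285]
force: [1.1, -0.1, -1.0]
width: 0.03
```

```bash
python3 plan.py 573.5 196.5 220 16.2 9
```

```text
t 9.75 p [497.  -39.7 210. ] rot [-89.88   1.35  16.35] F [ 1.1 -0.1 -1. ] w 30.0
[15.5, -1.4, 22.8] [-0.01, 0.02, -0.15]
[15.5, -1.4, 22.8] [-0.01, 0.02, -0.15]
[15.5, -1.4, 22.8] [-0.01, 0.02, -0.15]
[15.5, -1.3, 22.8] [-0.01, 0.02, -0.15]
[15.5, -1.3, 22.8] [-0.01, 0.02, -0.15]
[15.5, -1.3, 22.8] [-0.01, 0.02, -0.15]
[15.5, -1.2, 22.8] [-0.01, 0.02, -0.15]
[15.5, -1.2, 22.8] [-0.01, 0.02, -0.15]
[15.5, -1.2, 22.8] [-0.01, 0.02, -0.15]
```

Request:
{"fn": "move_arm", "kwargs": {"deltas": [{"dp":[10,-3,14],"rotation":[0,0,-0.4]},{"dp":[16,-2,23],"rotation":[0,0,-0.3]},{"dp":[16,-2,23],"rotation":[0,0,-0.2]},{"dp":[16,-2,23],"rotation":[0,0,0]},{"dp":[16,-1,23],"rotation":[0,0,0]}]}}

```text
t: 10.17
eef_pos: [0.5411, 0.0827, 0.2277]
ee_rot: [-1.569, -0.003, 0.278]
force: [0.2, -0.7, -1.2]
width: 0.0302
```

Request:
{"fn": "move_arm", "kwargs": {"deltas": [{"dp":[16,-1,23],"rotation":[0,0,0]},{"dp":[16,-1,23],"rotation":[0,0,0]},{"dp":[15,-1,23],"rotation":[0,0,0]},{"dp":[10,-1,18],"rotation":[0,0,0]}]}}

```text
t: 10.5
eef_pos: [0.5725, 0.1871, 0.2291]
ee_rot: [-1.57, 0.001, 0.277]
force: [-0.1, -0.5, -0.4]
width: 0.0296
```

```bash
python3 plan.py 573.5 196.5 220 16.2 2
```

```text
t 10.5 p [572.5 187.1 229.1] rot [-8.996e+01  4.000e-02  1.589e+01] F [-0.1 -0.5 -0.4] w 29.6
[1.8, 4.5, 4.4] [-0.02, -0.16, -0.02]
[1.8, 4.5, 4.4] [-0.02, -0.16, -0.02]
```

Request:
{"fn": "move_arm", "kwargs": {"deltas": [{"dp":[2,3,6],"rotation":[0,-0.3,0]},{"dp":[1,2,3],"rotation":[0,0,0]},{"dp":[0,1,0],"rotation":[0,0,0]}]}}

```text
t: 10.75
eef_pos: [0.573, 0.2004, 0.2194]
ee_rot: [-1.571, 0.005, 0.286]
force: [0.4, -0.4, -1.3]
width: 0.0297
```

```bash
python3 plan.py 573.5 196.5 220 16.2 1
python3 - <<'E'
from station import arm
import numpy as np,cv2
for n in ("side","top"):
    f=arm.grab_frame(n); np.savez(f"{n}6.npz",**f)
    a=f["pixels"][...,::-1]; a=a[50:210,250:450] if n=="side" else a[100:270,130:330]
    cv2.imwrite(f"pics/{n}6.png",cv2.resize(a,None,fx=4,fy=3.5 if 0 else 4,interpolation=cv2.INTER_CUBIC)[:600])
E
python3 plan.py
```

```text
t 10.75 p [573.  200.4 219.4] rot [-90.02   0.28  16.37] F [ 0.4 -0.4 -1.3] w 29.7
[-0.6, -0.6, -3.9] [0.02, 0.17, -0.28]
t 10.85 p [572.7 199.3 219.7] rot [-90.03   0.29  16.32] F [-0.4 -0.1 -1. ] w 29.7
```

View pics/side6.png

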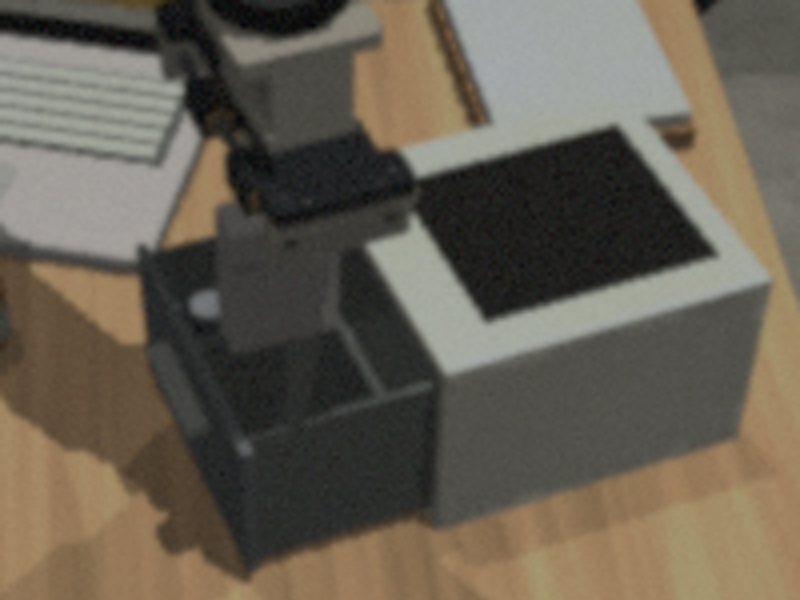

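View pics/top6.png

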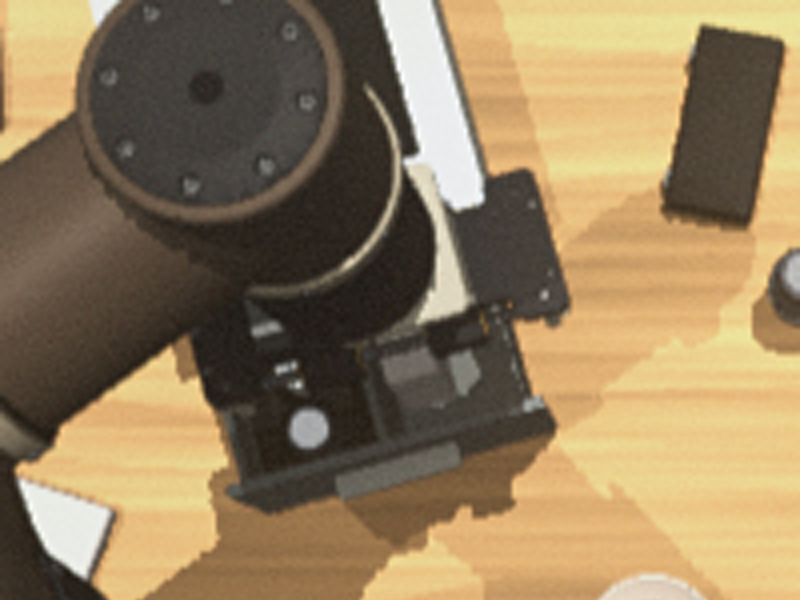

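```bash
python3 - <<'E'
from h import *
f=dict(np.load("side0.npz"));g=cv2.cvtColor(f["pixels"],cv2.COLOR_RGB2GRAY).astype(np.float32)
th=np.radians(16.2); ex=np.array([np.cos(th),np.sin(th)]);ey=np.array([-np.sin(th),np.cos(th)]);o=np.array([.5142,.2211])
def samp(g,f,x,y):
    p=o+np.outer(x,ex)+np.outer(y,ey); uv=proj(f,np.c_[p,np.full(len(p),.122)]).astype(np.float32)
    return cv2.remap(g,uv[:,0].reshape(-1,1),uv[:,1].reshape(-1,1),cv2.INTER_LINEAR).ravel()
def show(tag,c,v,lo,hi):
    k=(c>=lo)&(c<=hi); print(tag,list(zip((c[k]*1000).round().astype(int).tolist(),v[k].round().astype(int).tolist())))
xs=np.arange(-.03,.16,.002);ys=np.arange(-.115,.115,.002)
r=np.mean([samp(g,f,xs,np.full_like(xs,y0)) for y0 in np.arange(-.07,-.02,.005)],0)
show("x front",xs,r,-.014,.02);show("x back",xs,r,.08,.108)
r=np.mean([samp(g,f,np.full_like(ys,x0),ys) for x0 in np.arange(.02,.08,.005)],0)
show("y right",ys,r,-.1,-.07);show("y div",ys,r,-.015,.02);show("y left",ys,r,.075,.105)
f=dict(np.load("side6.npz"))
T=np.array([.5727,.1995]);
for n,c in (("botL",(228,350)),("botR",(338,324))):
    u,v=np.array(c)/4+[250,50]; p=ray(f,u,v,.1545)[:2]; d=p-T; print(n,(p*1000).round(1),"rel TCP drawer axes",(d@ex*1000).round(1),(d@ey*1000).round(1))
print("TCP in drawer coords",((T-o)@ex*1000).round(1),((T-o)@ey*1000).round(1))
E
```

```text
x front [(-14, 113), (-12, 93), (-10, 69), (-8, 50), (-6, 41), (-4, 43), (-2, 57), (0, 77), (2, 91), (4, 93), (6, 84), (8, 65), (10, 50), (12, 43), (14, 43), (16, 42), (18, 43)]
x back [(80, 34), (82, 34), (84, 33), (86, 35), (88, 40), (90, 52), (92, 68), (94, 79), (96, 78), (98, 66), (100, 52), (102, 45), (104, 41), (106, 41)]
y right [(-99, 42), (-97, 43), (-95, 42), (-93, 43), (-91, 43), (-89, 45), (-87, 50), (-85, 60), (-83, 70), (-81, 73), (-79, 66), (-77, 56), (-75, 46), (-73, 41), (-71, 39)]
y div [(-15, 43), (-13, 42), (-11, 42), (-9, 43), (-7, 43), (-5, 43), (-3, 44), (-1, 47), (1, 56), (3, 66), (5, 73), (7, 74), (9, 69), (11, 61), (13, 55), (15, 54), (17, 58), (19, 66)]
y left [(75, 43), (77, 43), (79, 43), (81, 43), (83, 43), (85, 43), (87, 47), (89, 56), (91, 69), (93, 84), (95, 99), (97, 112), (99, 121), (101, 127), (103, 129)]
botL [537.9 184.6] rel TCP drawer axes -37.5 -4.6
botR [604.6 200.4] rel TCP drawer axes 30.9 -8.0
TCP in drawer coords 50.2 -37.1
```

```bash
python3 - <<'E'
from h import *
f=dict(np.load("side6.npz"));W=cloud(f)
th=np.radians(16.2); ex=np.array([np.cos(th),np.sin(th)]);ey=np.array([-np.sin(th),np.cos(th)]);T=np.array([.5727,.1995])
D=np.stack([(W[...,:2]-T)@ex,(W[...,:2]-T)@ey,W[...,2]],-1)*1000
np.set_printoptions(linewidth=220,suppress=True)
for v in range(100,146,2):
    print(v,[(tuple(int(a) if a==a else -999 for a in D[v,u])) for u in range(302,342,5)])
E
```

```text
100 [(49, 305, 0), (64, 300, 0), (-34, -44, 297), (-36, -83, 328), (-27, -86, 328), (-17, -89, 327), (-7, -92, 326), (2, -93, 324)]
102 [(45, 292, 3), (-29, 7, 250), (-35, -46, 294), (-37, -87, 326), (-28, -91, 327), (-19, -95, 327), (-8, -94, 323), (1, -95, 321)]
104 [(43, 288, 0), (-30, 3, 248), (-21, -3, 250), (-38, -87, 321), (-29, -92, 323), (-19, -95, 322), (-8, -93, 317), (2, -93, 314)]
106 [(40, 277, 1), (-32, -3, 248), (-23, -9, 250), (-37, -85, 315), (-30, -95, 320), (-19, -94, 316), (-7, -91, 310), (5, -85, 301)]
108 [(37, 271, 0), (-34, -7, 245), (-24, -13, 248), (-38, -87, 311), (-29, -92, 312), (-17, -88, 305), (-4, -84, 298), (5, -85, 296)]
110 [(-5, 126, 122), (-35, -11, 244), (-25, -16, 244), (-38, -85, 304), (-26, -84, 300), (-17, -87, 299), (-5, -86, 295), (5, -87, 292)]
112 [(-6, 125, 117), (-35, -9, 236), (-25, -13, 236), (-37, -84, 298), (-26, -84, 294), (-16, -86, 293), (-6, -88, 291), (91, 125, 85)]
114 [(-6, 128, 108), (-35, -9, 231), (-25, -13, 230), (-38, -85, 294), (-27, -84, 289), (-17, -86, 288), (23, -12, 214), (92, 130, 73)]
116 [(-7, 126, 102), (-36, 
[... 1209 characters left out ...]
 -10, 167), (-15, -12, 165), (-2, -11, 159), (29, 40, 101), (41, 36, 101), (45, 12, 121)]
136 [(-36, 40, 118), (-24, 37, 116), (-27, -12, 162), (-14, -10, 156), (14, 37, 103), (28, 36, 98), (41, 35, 95), (42, 5, 121)]
138 [(-37, 39, 113), (-23, 40, 107), (-10, 40, 101), (1, 36, 101), (16, 40, 92), (29, 40, 87), (41, 34, 88), (41, 2, 118)]
140 [(-37, 39, 106), (-24, 37, 103), (-10, 41, 94), (1, 38, 93), (15, 38, 88), (30, 42, 79), (41, 36, 80), (40, 0, 114)]
142 [(-44, 16, 122), (-24, 38, 95), (-10, 42, 86), (1, 38, 85), (15, 38, 81), (28, 38, 75), (41, 36, 73), (42, 3, 103)]
144 [(-46, 9, 123), (-24, 40, 86), (-12, 38, 84), (1, 38, 78), (15, 38, 73), (28, 38, 69), (41, 35, 66), (40, 0, 100)]
```

```bash
python3 - <<'E'
import numpy as np,cv2
f=np.load("side6.npz")
cv2.imwrite("pics/side6c.png",cv2.resize(np.clip(f["pixels"][90:165,280:370,::-1].astype(float)*2,0,255).astype(np.uint8),None,fx=8,fy=8,interpolation=cv2.INTER_CUBIC))
E
```

```text
(no output)
```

View pics/side6c.png

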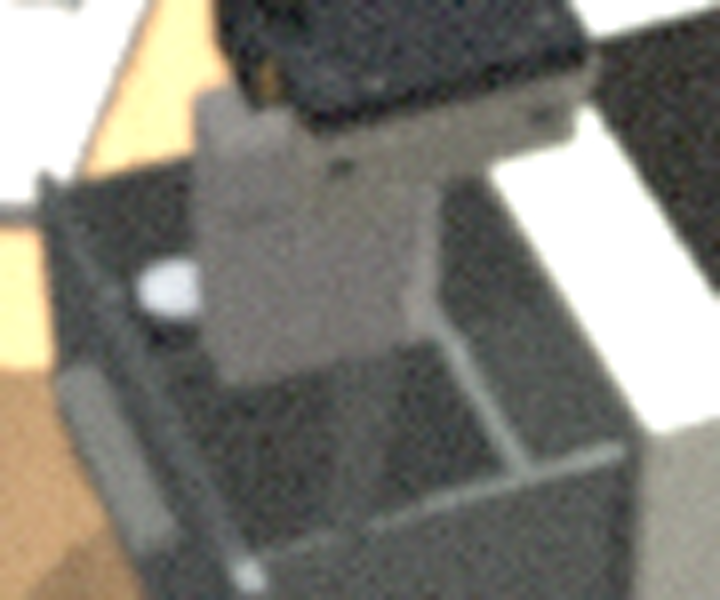

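The held box's near face in side depth sits 12 mm from the TCP, and the divider is 39 mm to the other side. The box centre is about 3 mm short in x' and needs about -4 mm in y'. The TCP target is therefore (576,196.3).

```bash
python3 plan.py 576.2 196.3 200 16.2 1
```

```text
t 10.85 p [572.7 199.3 219.7] rot [-90.03   0.29  16.32] F [-0.4 -0.1 -1. ] w 29.7
[2.6, 19.6, -3.9] [0.03, 0.12, -0.29]
```

Request:
{"fn": "move_arm", "kwargs": {"deltas": [{"dp":[2.5,4,-4],"rotation":[0,0,-0.3]},{"dp":[1,4,-1],"rotation":[0,0,0]},{"dp":[0.5,2,0],"rotation":[0,0,0]}]}}

```text
t: 11.1
eef_pos: [0.5782, 0.1928, 0.2098]
ee_rot: [-1.571, -0.002, 0.283]
force: [-0.5, 0.2, -0.7]
width: 0.0298
```

```bash
python3 plan.py 576.2 196.3 195 16.2 1
```

```text
t 11.1 p [578.2 192.8 209.8] rot [-90.02  -0.1   16.2 ] F [-0.5  0.2 -0.7] w 29.8
[-1.0, 14.8, 3.9] [0.02, 0.0, 0.1]
```

Request:
{"fn": "move_arm", "kwargs": {"deltas": [{"dp":[-1,4,3],"rotation":[0,0,0]},{"dp":[0,3,0],"rotation":[0,0,0]},{"dp":[0,0,0],"rotation":[0,0,0]}]}}

```text
t: 11.35
eef_pos: [0.5762, 0.1937, 0.2018]
ee_rot: [-1.571, -0.002, 0.28]
force: [0.5, 0.0, -1.3]
width: 0.0299
```

```bash
python3 plan.py 576.2 196.3 180 16.2 1
```

```text
t 11.35 p [576.2 193.7 201.8] rot [-9.001e+01 -9.000e-02  1.606e+01] F [ 0.5  0.  -1.3] w 29.9
[0.7, 21.8, 2.5] [0.01, -0.14, 0.09]
```

Request:
{"fn": "move_arm", "kwargs": {"deltas": [{"dp":[0.5,3,2.5],"rotation":[0,0,0]},{"dp":[0,3,0],"rotation":[0,0,0]},{"dp":[0,0,0],"rotation":[0,0,0]}]}}

```text
t: 11.6
eef_pos: [0.5759, 0.1965, 0.1953]
ee_rot: [-1.571, -0.002, 0.28]
force: [-0.4, 0.1, -0.7]
width: 0.0299
```

```bash
python3 plan.py 576.2 196.3 180 16.2 1
python3 - <<'E'
from station import arm
from h import *
f=arm.grab_frame("side"); np.savez("side7.npz",**f); W=cloud(f)
s=arm.get_state(); T=np.array(s["eef_pos"][:2]); z=s["eef_pos"][2]*1000
th=np.radians(16.2); ex=np.array([np.cos(th),np.sin(th)]);ey=np.array([-np.sin(th),np.cos(th)])
D=np.stack([(W[...,:2]-T)@ex,(W[...,:2]-T)@ey,W[...,2]],-1)*1000
zz=D[...,2]
face=(abs(D[...,1]+13)<6)&(zz>z-50)&(zz<z-5)&(abs(D[...,0]+3)<38)
print("face n",face.sum(),"y' med",np.median(D[face][:,1]),"x' pct",np.percentile(D[face][:,0],[1,50,99]), "zmin",D[face][:,2].min())
div=(abs(D[...,1]-38)<10)&(zz>50)&(zz<110)&(abs(D[...,0])<30)
print("div",div.sum(),np.median(D[div][:,1]))
cv2.imwrite("pics/side7.png",cv2.resize(np.clip(f["pixels"][90:165,280:370,::-1].astype(float)*2,0,255).astype(np.uint8),None,fx=8,fy=8,interpolation=cv2.INTER_CUBIC))
E
```

```text
t 11.6 p [575.9 196.5 195.3] rot [-90.01  -0.1   16.05] F [-0.4  0.1 -0.7] w 29.9
[0.2, 15.3, -0.3] [0.01, -0.15, 0.1]
face n 350 y' med -12.931999370999185 x' pct [-37.20867679  -8.58881586  26.73310283] zmin 145.60857078285895
div 167 43.12952812143653
```

View pics/side7.png

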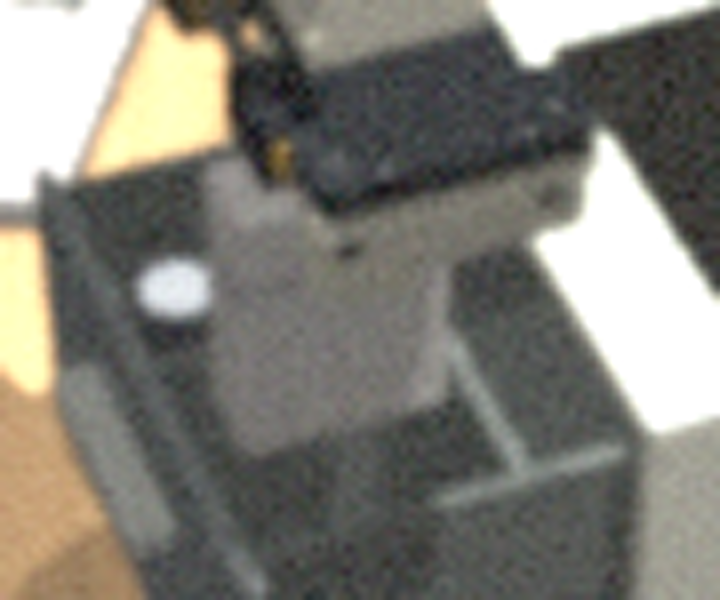

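Side view: the box is centred over the compartment. Box centre y' is +2.0 and the compartment +2.1. Box x' is about -4 against the compartment's -3.1. Lowering in steps.

Request:
{"fn": "move_arm", "kwargs": {"deltas": [{"dp":[0,8,0],"rotation":[0,0,0]},{"dp":[0,12,0],"rotation":[0,0,0]},{"dp":[0,12,0],"rotation":[0,0,0]},{"dp":[0,8,0],"rotation":[0,0,0]}]}}

```text
t: 11.98
eef_pos: [0.5776, 0.1978, 0.1557]
ee_rot: [-1.57, -0.007, 0.281]
force: [-0.8, 0.5, -1.0]
width: 0.0297
```

```bash
python3 plan.py 576 196.5 125 16.2 1
```

```text
t 11.98 p [577.6 197.8 155.7] rot [-89.93  -0.41  16.1 ] F [-0.8  0.5 -1. ] w 29.7
[-2.1, 30.7, -0.8] [-0.07, -0.09, 0.41]
```

Request:
{"fn": "move_arm", "kwargs": {"deltas": [{"dp":[-2,8,-0.8],"rotation":[0,0,0.4]},{"dp":[0,10,0],"rotation":[0,0,0]},{"dp":[0,6,0],"rotation":[0,0,0]},{"dp":[0,0,0],"rotation":[0,0,0]}]}}

```text
t: 12.32
eef_pos: [0.5747, 0.1958, 0.127]
ee_rot: [-1.57, 0.004, 0.281]
force: [-0.6, -0.5, -0.1]
width: 0.0303
```

```bash
python3 plan.py 576 196.5 82 16.2 1
```

```text
t 12.32 p [574.7 195.8 127. ] rot [-89.98   0.22  16.1 ] F [-0.6 -0.5 -0.1] w 30.3
[1.6, 45.0, 0.3] [-0.02, -0.1, -0.22]
```

Request:
{"fn": "move_arm", "kwargs": {"deltas": [{"dp":[1,6,0],"rotation":[0,0,-0.2]},{"dp":[0,8,0],"rotation":[0,0,0]},{"dp":[0,8,0],"rotation":[0,0,0]},{"dp":[0,5,0],"rotation":[0,0,0]}]}}

```text
t: 12.65
eef_pos: [0.5769, 0.1967, 0.0991]
ee_rot: [-1.57, -0.003, 0.281]
force: [-0.7, -0.9, -1.5]
width: 0.0302
```

```bash
python3 plan.py 576 196.5 82 16.2 1
```

```text
t 12.65 p [576.9 196.7  99.1] rot [-89.95  -0.17  16.12] F [-0.7 -0.9 -1.5] w 30.2
[-0.9, 17.1, 0.0] [-0.05, -0.08, 0.17]
```

Request:
{"fn": "move_arm", "kwargs": {"deltas": [{"dp":[-1,4,0],"rotation":[0,0,0.2]},{"dp":[0,4,0],"rotation":[0,0,0]},{"dp":[0,2,0],"rotation":[0,0,0]},{"dp":[0,0,0],"rotation":[0,0,0]}]}}

```text
t: 12.98
eef_pos: [0.5753, 0.1961, 0.0864]
ee_rot: [-1.57, 0.003, 0.281]
force: [0.3, -0.2, -0.8]
width: 0.0302
```

Request:
{"fn": "move_arm", "kwargs": {"deltas": [{"dp":[0,1.5,0],"rotation":[0,0,0]},{"dp":[0,1.5,0],"rotation":[0,0,0]}]}}

```text
t: 13.15
eef_pos: [0.5756, 0.1963, 0.0837]
ee_rot: [-1.57, 0.002, 0.281]
force: [-0.9, 1.3, -1.0]
width: 0.0297
```

Request:
{"fn": "move_arm", "kwargs": {"deltas": [{"dp":[0,1,0],"rotation":[0,0,0]},{"dp":[0,0.8,0],"rotation":[0,0,0]}]}}

```text
t: 13.32
eef_pos: [0.5758, 0.1964, 0.082]
ee_rot: [-1.57, 0.001, 0.281]
force: [0.9, 0.7, -0.8]
width: 0.0296
```

Request:
{"fn": "move_arm", "kwargs": {"deltas": [{"dp":[0,1,0],"rotation":[0,0,0]},{"dp":[0,0.5,0],"rotation":[0,0,0]}]}}

```text
t: 13.48
eef_pos: [0.5761, 0.1966, 0.0813]
ee_rot: [-1.57, 0.0, 0.282]
force: [-2.6, -0.0, 5.7]
width: 0.0301
```

Contact with the floor: 5.7 N at TCP z 81.3, as expected. Opening the jaw only about 6 mm, given the narrow room beside the fingers.

Request:
{"fn": "move_arm", "kwargs": {"deltas": [{"dp":[0,0,0],"rotation":[0,0,0]},{"dp":[0,0,0],"rotation":[0,0,0]},{"dp":[0,0,0],"rotation":[0,0,0]}], "jaw": 151}}

```text
t: 13.73
eef_pos: [0.5766, 0.1969, 0.0819]
ee_rot: [-1.57, -0.001, 0.282]
force: [0.3, -0.0, -0.5]
width: 0.0356
```

```bash
python3 plan.py 576 196.5 82 16.2 1
```

```text
t 13.73 p [576.6 196.9  81.9] rot [-8.994e+01 -6.000e-02  1.616e+01] F [ 0.3 -0.  -0.5] w 35.6
[-0.7, -0.1, -0.2] [-0.06, -0.04, 0.06]
```

Request:
{"fn": "move_arm", "kwargs": {"deltas": [{"dp":[0,-4,0],"rotation":[0,0,0]},{"dp":[0,-8,0],"rotation":[0,0,0]},{"dp":[0,-8,0],"rotation":[0,0,0]},{"dp":[0,-8,0],"rotation":[0,0,0]},{"dp":[0,-4,0],"rotation":[0,0,0]}]}}

```text
t: 14.15
eef_pos: [0.5765, 0.1966, 0.1163]
ee_rot: [-1.57, -0.0, 0.282]
force: [-0.2, 0.3, -0.8]
width: 0.0362
```

```bash
python3 plan.py 576 196.5 200 16.2 1
python3 - <<'E'
from station import arm
from h import *
f=arm.grab_frame("side"); np.savez("side8.npz",**f)
cv2.imwrite("pics/side8.png",cv2.resize(np.clip(f["pixels"][90:165,280:370,::-1].astype(float)*2,0,255).astype(np.uint8),None,fx=8,fy=8,interpolation=cv2.INTER_CUBIC))
E
```

```text
t 14.15 p [576.5 196.6 116.3] rot [-8.997e+01 -1.000e-02  1.615e+01] F [-0.2  0.3 -0.8] w 36.2
[-0.5, -83.7, 0.1] [-0.03, -0.05, 0.01]
```

View pics/side8.png

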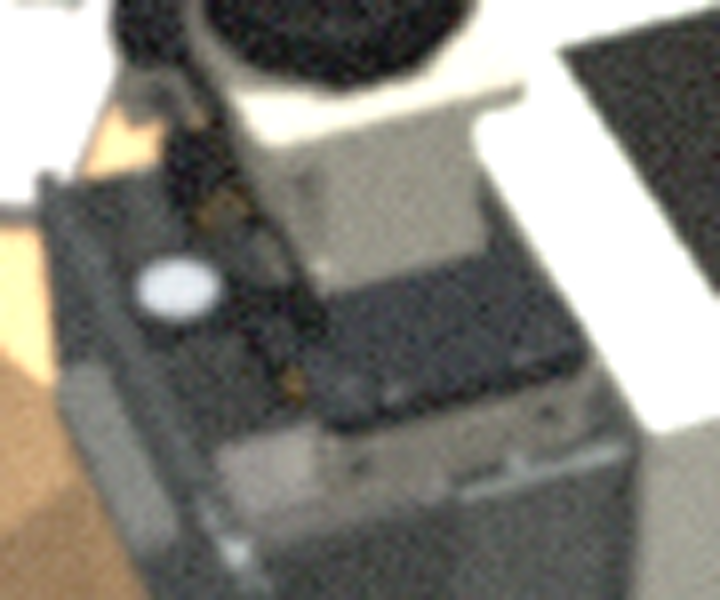

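The box remains in the compartment at crop (265,465) while the gripper rises. Going up, clear of it.

Request:
{"fn": "move_arm", "kwargs": {"deltas": [{"dp":[0,-15,0],"rotation":[0,0,0]},{"dp":[0,-30,0],"rotation":[0,0,0]},{"dp":[0,-30,0],"rotation":[0,0,0]},{"dp":[-20,-25,0],"rotation":[0,0,0]},{"dp":[-35,-10,0],"rotation":[0,0,0]}]}}

```text
t: 14.62
eef_pos: [0.5251, 0.1814, 0.2283]
ee_rot: [-1.572, 0.004, 0.281]
force: [0.2, 0.5, 1.6]
width: 0.0359
```

Request:
{"fn": "move_arm", "kwargs": {"deltas": [{"dp":[-35,0,0],"rotation":[0,0,0]},{"dp":[-35,0,0],"rotation":[0,0,0]},{"dp":[-30,0,0],"rotation":[0,0,0]},{"dp":[-10,0,0],"rotation":[0,0,0]}], "jaw": 255}}

```text
t: 14.95
eef_pos: [0.4147, 0.149, 0.2326]
ee_rot: [-1.569, -0.003, 0.279]
force: [-0.2, 0.4, -0.2]
width: 0.0147
```

```bash
python3 plan.py
python3 - <<'E'
from station import arm
from h import *
for n in ("side","top"):
    f=arm.grab_frame(n); np.savez(f"{n}9.npz",**f)
    cv2.imwrite(f"pics/{n}9.png",f["pixels"][...,::-1])
f=np.load("side9.npz")
cv2.imwrite("pics/side9c.png",cv2.resize(np.clip(f["pixels"][90:190,270:370,::-1].astype(float)*2,0,255).astype(np.uint8),None,fx=6,fy=6,interpolation=cv2.INTER_CUBIC))
E
```

```text
t 14.95 p [414.7 149.  232.6] rot [-89.88  -0.15  15.99] F [-0.2  0.4 -0.2] w 14.7
```

View pics/side9.png

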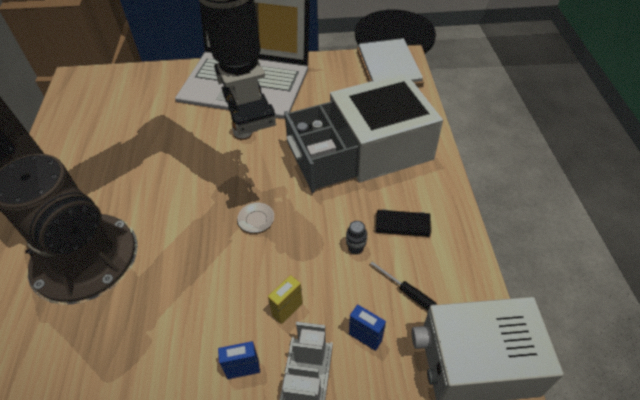

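View pics/top9.png

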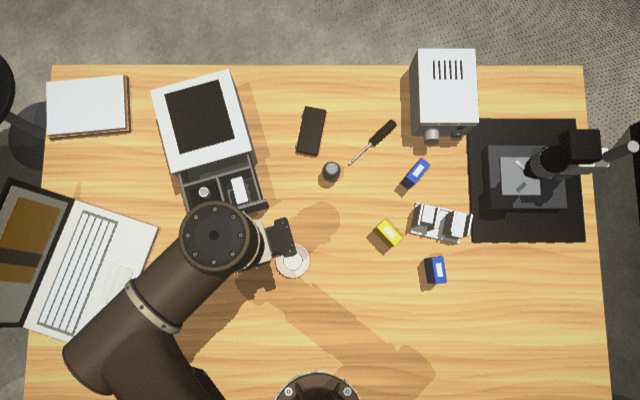

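View pics/side9c.png

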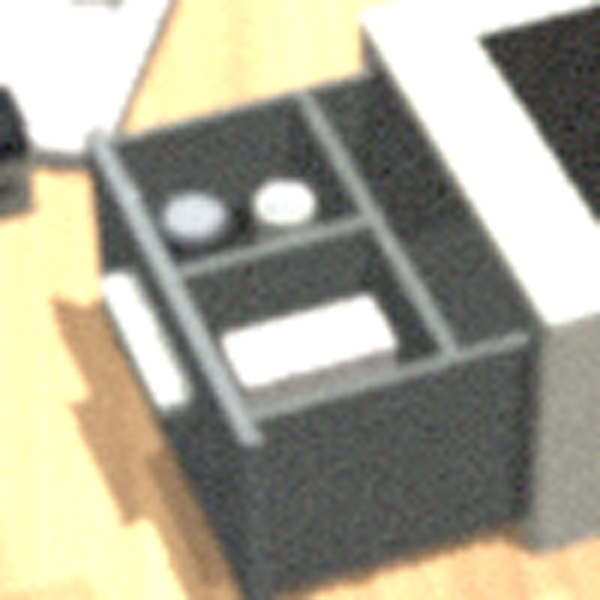

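The box stands upright in the right compartment (side (321,147), top (238,190)), and nothing else has moved. Next I push the panel shut with the closed fingers above the pull bar, on the drawer's centre line.

```bash
python3 plan.py 478 214 100 16.2 5
```

```text
t 15.05 p [416.3 150.  233.1] rot [-89.87  -0.24  16.06] F [ 1.1  0.1 -0. ] w 6.4
[15.3, 26.7, 8.8] [-0.03, -0.03, 0.05]
[15.3, 26.7, 8.8] [-0.03, -0.03, 0.05]
[15.3, 26.7, 8.8] [-0.03, -0.03, 0.05]
[15.4, 26.7, 8.9] [-0.03, -0.03, 0.05]
[15.4, 26.6, 8.9] [-0.03, -0.03, 0.05]
```

Request:
{"fn": "move_arm", "kwargs": {"deltas": [{"dp":[10,10,9],"rotation":[0,0,0]},{"dp":[14,20,9],"rotation":[0,0,0]},{"dp":[14,28,9],"rotation":[0,0,0]},{"dp":[14,28,8],"rotation":[0,0,0]},{"dp":[10,25,5],"rotation":[0,0,0]}]}}

```text
t: 15.47
eef_pos: [0.4753, 0.2143, 0.1255]
ee_rot: [-1.561, -0.022, 0.282]
force: [0.2, -0.0, 0.5]
width: 0.0006
```

```bash
python3 plan.py 478 214 100 16.2 3
```

```text
t 15.47 p [475.3 214.3 125.5] rot [-89.44  -1.27  16.14] F [ 0.2 -0.   0.5] w 0.6
[0.6, 8.5, -0.4] [-0.19, -0.02, 0.42]
[0.7, 8.5, -0.4] [-0.19, -0.02, 0.42]
[0.8, 8.5, -0.4] [-0.19, -0.02, 0.42]
```

Request:
{"fn": "move_arm", "kwargs": {"deltas": [{"dp":[0,10,0],"rotation":[-0.3,0,0.6]},{"dp":[0,10,0],"rotation":[-0.2,0,0.4]},{"dp":[0,0,0],"rotation":[0,0,0]}]}}

```text
t: 15.72
eef_pos: [0.477, 0.2152, 0.0957]
ee_rot: [-1.576, 0.008, 0.281]
force: [-0.1, 0.2, 1.2]
width: 0.0002
```

```bash
python3 plan.py 587 245.5 102 16.2 10
python3 - <<'E'
from station import arm
from h import *
f=arm.grab_frame("side")
cv2.imwrite("pics/side10.png",cv2.resize(np.clip(f["pixels"][60:200,220:400,::-1].astype(float)*1.6,0,255).astype(np.uint8),None,fx=4,fy=4,interpolation=cv2.INTER_CUBIC))
E
```

```text
t 15.72 p [477.  215.2  95.7] rot [-90.32   0.44  16.1 ] F [-0.1  0.2  1.2] w 0.2
[11.4, -0.7, -0.1] [0.03, -0.01, -0.04]
[11.4, -0.7, -0.1] [0.03, -0.01, -0.04]
[11.4, -0.7, -0.2] [0.03, -0.01, -0.04]
[11.4, -0.7, -0.2] [0.03, -0.01, -0.04]
[11.4, -0.7, -0.2] [0.03, -0.01, -0.04]
[11.4, -0.7, -0.2] [0.03, -0.01, -0.04]
[11.4, -0.7, -0.2] [0.03, -0.01, -0.04]
[11.4, -0.7, -0.2] [0.03, -0.01, -0.04]
[11.4, -0.6, -0.2] [0.03, -0.01, -0.04]
[11.4, -0.6, -0.2] [0.03, -0.01, -0.04]
```

View pics/side10.png

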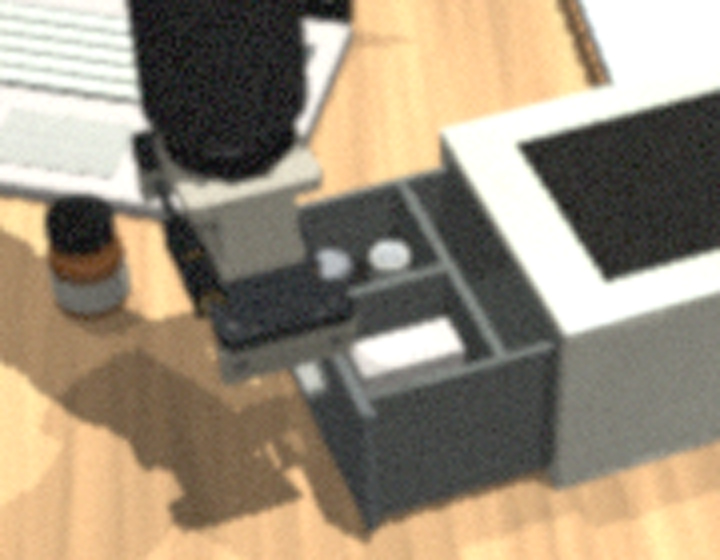

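The gripper is in front of the panel with the jar clear. Raising a few mm and pushing gently.

Request:
{"fn": "move_arm", "kwargs": {"deltas": [{"dp":[4,-6,0],"rotation":[0.2,0,-0.3]},{"dp":[7,-1,0],"rotation":[0.1,0,0]},{"dp":[6,0,0],"rotation":[0,0,0]},{"dp":[5,0,0],"rotation":[0,0,0]},{"dp":[5,0,0],"rotation":[0,0,0]}]}}

```text
t: 16.18
eef_pos: [0.5064, 0.2241, 0.1081]
ee_rot: [-1.569, -0.003, 0.281]
force: [-4.4, -0.4, -3.3]
width: 0.0006
```

```bash
python3 plan.py 587 245.5 102 16.2 1
```

```text
t 16.18 p [506.4 224.1 108.1] rot [-89.87  -0.15  16.12] F [-4.4 -0.4 -3.3] w 0.6
[83.4, 6.3, -1.8] [-0.13, -0.08, 0.15]
```

Request:
{"fn": "move_arm", "kwargs": {"deltas": [{"dp":[8,2,0],"rotation":[0,0,0.1]},{"dp":[10,2,0],"rotation":[0,0,0]},{"dp":[10,1,0],"rotation":[0,0,0]},{"dp":[10,1,0],"rotation":[0,0,0]},{"dp":[10,0,0],"rotation":[0,0,0]}]}}

```text
t: 16.6
eef_pos: [0.5546, 0.2374, 0.1039]
ee_rot: [-1.568, 0.0, 0.281]
force: [-4.5, 0.9, 0.8]
width: 0.0007
```

```bash
python3 plan.py 613 252 102 16.2 5
```

```text
t 16.6 p [554.6 237.4 103.9] rot [-8.982e+01  1.000e-02  1.610e+01] F [-4.5  0.9  0.8] w 0.7
[12.0, 0.4, -0.4] [-0.04, -0.02, -0.0]
[12.0, 0.4, -0.4] [-0.04, -0.02, -0.0]
[12.0, 0.4, -0.4] [-0.04, -0.02, -0.0]
[12.0, 0.4, -0.4] [-0.04, -0.02, -0.0]
[12.0, 0.4, -0.5] [-0.04, -0.02, -0.0]
```

Request:
{"fn": "move_arm", "kwargs": {"deltas": [{"dp":[10,0,0],"rotation":[0,0,0]},{"dp":[10,0,0],"rotation":[0,0,0]},{"dp":[10,0,0],"rotation":[0,0,0]},{"dp":[10,0,0],"rotation":[0,0,0]},{"dp":[8,0,0],"rotation":[0,0,0]}]}}

```text
t: 17.02
eef_pos: [0.6067, 0.2527, 0.1036]
ee_rot: [-1.568, 0.0, 0.281]
force: [-4.0, -0.4, 2.6]
width: 0.0007
```

```bash
python3 plan.py 619 254 102 16.2 5
python3 - <<'E'
from station import arm
from h import *
f=arm.grab_frame("side")
cv2.imwrite("pics/side11.png",cv2.resize(np.clip(f["pixels"][60:200,260:440,::-1].astype(float)*1.6,0,255).astype(np.uint8),None,fx=4,fy=4,interpolation=cv2.INTER_CUBIC))
E
```

```text
t 17.02 p [606.7 252.7 103.6] rot [-8.983e+01  2.000e-02  1.612e+01] F [-4.  -0.4  2.6] w 0.7
[2.4, 0.3, -0.4] [-0.03, -0.02, -0.0]
[2.4, 0.3, -0.4] [-0.03, -0.02, -0.0]
[2.4, 0.3, -0.4] [-0.03, -0.02, -0.0]
[2.4, 0.3, -0.4] [-0.03, -0.02, -0.0]
[2.4, 0.3, -0.4] [-0.03, -0.02, -0.0]
```

View pics/side11.png

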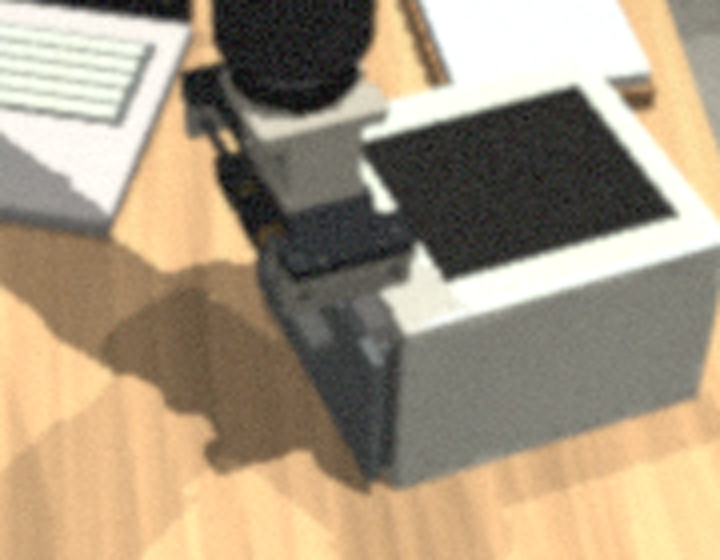

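Nearly shut: the panel edge at crop (375,440) is close to the cabinet at (400,440). Small steps now, watching the force.

Request:
{"fn": "move_arm", "kwargs": {"deltas": [{"dp":[4,0,0],"rotation":[0,0,0]},{"dp":[4,0,0],"rotation":[0,0,0]},{"dp":[3,0,0],"rotation":[0,0,0]}]}}

```text
t: 17.32
eef_pos: [0.6182, 0.2557, 0.1027]
ee_rot: [-1.569, 0.003, 0.281]
force: [-20.8, -0.1, 15.5]
width: 0.0004
```

Request:
{"fn": "move_arm", "kwargs": {"deltas": [{"dp":[3,0,0],"rotation":[0,0,0]},{"dp":[2,0,0],"rotation":[0,0,0]}]}}

```text
t: 17.48
eef_pos: [0.618, 0.2557, 0.1029]
ee_rot: [-1.569, 0.013, 0.281]
force: [-8.4, -0.7, 5.1]
width: 0.0008
```

Request:
{"fn": "move_arm", "kwargs": {"deltas": [{"dp":[3,0,0],"rotation":[0,0,-0.5]},{"dp":[3,0,0],"rotation":[0,0,0]}]}}

```text
t: 17.65
eef_pos: [0.618, 0.2556, 0.1028]
ee_rot: [-1.57, 0.015, 0.281]
force: [-14.9, -0.1, 9.2]
width: 0.0003
```

```bash
python3 plan.py
python3 - <<'E'
from station import arm
from h import *
f=arm.grab_frame("side")
cv2.imwrite("pics/side12.png",cv2.resize(np.clip(f["pixels"][60:200,260:440,::-1].astype(float)*1.6,0,255).astype(np.uint8),None,fx=4,fy=4,interpolation=cv2.INTER_CUBIC))
E
```

```text
t 17.65 p [618.  255.6 102.8] rot [-89.97   0.87  16.08] F [-14.9  -0.1   9.2] w 0.3
```

View pics/side12.png

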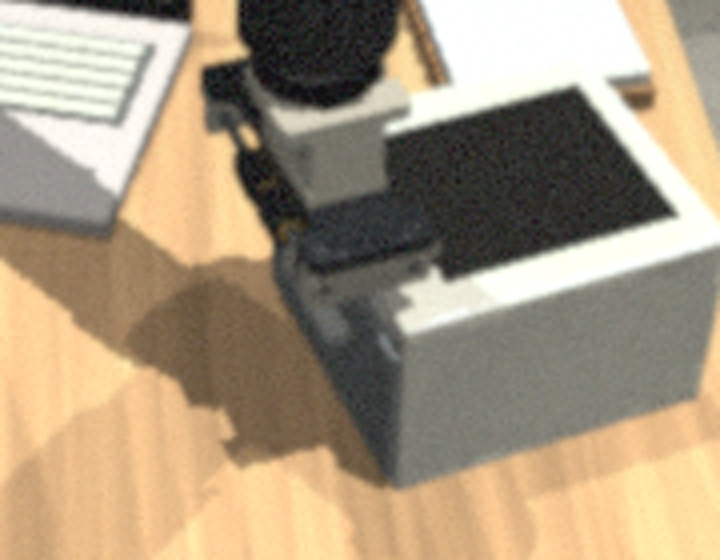

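The panel is flush against the cabinet and the force rises without motion. Backing straight off.

Request:
{"fn": "move_arm", "kwargs": {"deltas": [{"dp":[-5,0,0],"rotation":[0,0,0]},{"dp":[-12,0,0],"rotation":[0,0,0]},{"dp":[-20,0,0],"rotation":[0,0,0]},{"dp":[-30,-10,0],"rotation":[0,0,0]},{"dp":[-30,-20,0],"rotation":[0,0,0]}]}}

```text
t: 18.12
eef_pos: [0.5259, 0.2285, 0.13]
ee_rot: [-1.573, 0.017, 0.28]
force: [-0.5, 0.1, 0.4]
width: 0.0008
```

Request:
{"fn": "move_arm", "kwargs": {"deltas": [{"dp":[-35,-30,0],"rotation":[0,0,0]},{"dp":[-30,-30,-10],"rotation":[0,0,0]},{"dp":[-10,-20,-5],"rotation":[0,0,0]},{"dp":[0,0,0],"rotation":[0,0,0]}]}}

```text
t: 18.45
eef_pos: [0.4593, 0.1936, 0.2129]
ee_rot: [-1.571, 0.01, 0.281]
force: [0.5, 1.1, 0.3]
width: 0.0003
```

```bash
python3 plan.py
python3 - <<'E'
from station import arm
from h import *
for n in ("side","top"):
    f=arm.grab_frame(n); np.savez(f"{n}13.npz",**f)
    cv2.imwrite(f"pics/{n}13.png",f["pixels"][...,::-1])
f=dict(np.load("side13.npz"))
cv2.imwrite("pics/side13c.png",cv2.resize(np.clip(f["pixels"][60:200,260:440,::-1].astype(float)*1.6,0,255).astype(np.uint8),None,fx=4,fy=4,interpolation=cv2.INTER_CUBIC))
# panel outer face from side depth rel. to cabinet front; expect x' = 126-8 = 118
for n in ("side","top"):
    f=dict(np.load(n+"13.npz"));W=cloud(f)
    th=np.radians(16.2); ex=np.array([np.cos(th),np.sin(th)]);ey=np.array([-np.sin(th),np.cos(th)]);o=np.array([.5142,.2211])
    D=np.stack([(W[...,:2]-o)@ex,(W[...,:2]-o)@ey,W[...,2]],-1)*1000
    m=(abs(D[...,1]-3)<95)&(D[...,2]>112)&(D[...,2]<126)&(D[...,0]>90)&(D[...,0]<140); print(n,"rim x'",m.sum(),np.percentile(D[m][:,0],[5,50,95]).round(1))
    m=(abs(D[...,1]-3)<95)&(D[...,2]>137)&(D[...,2]<147)&(D[...,0]>90)&(D[...,0]<200); print("cab front x'",np.percentile(D[m][:,0],[0.5,2]).round(1))
    # scene diffs
    W0=cloud(dict(np.load(n+"0.npz")))
E
```

```text
t 18.45 p [459.3 193.6 212.9] rot [-90.01   0.58  16.12] F [0.5 1.1 0.3] w 0.3
side rim x' 266 [119.6 122.5 130.7]
cab front x' [127.3 128. ]
top rim x' 206 [118.2 121.2 126.4]
cab front x' [126.1 127. ]
```

View pics/side13.png

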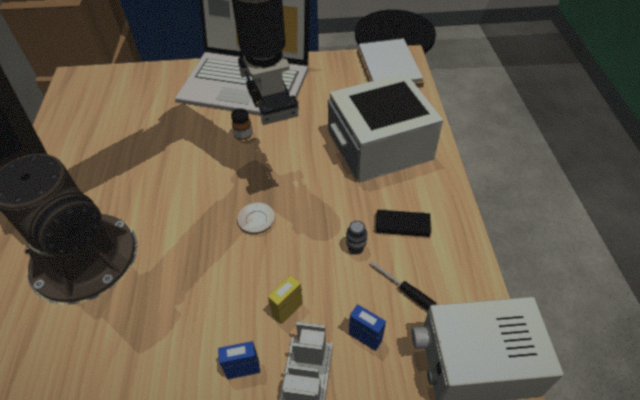

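View pics/side13c.png

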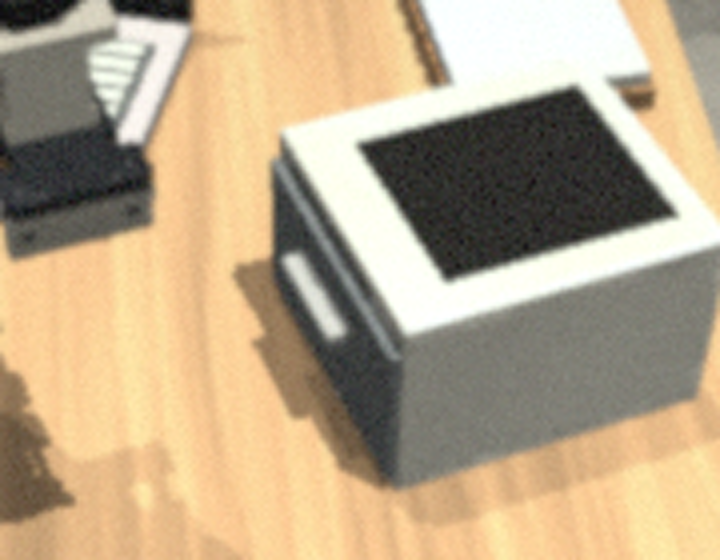

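View pics/top13.png

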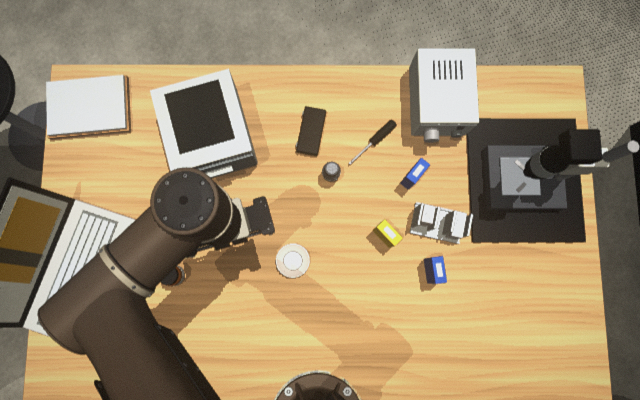

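The drawer is flush: the panel rim spans x' 118–126 and the cabinet front is at 126–127. All other things sit at their original pixels and the arm is clear.

```bash
python3 -c "
from station import arm
print(arm.job_done())"
```

```text
the job is handed in; nothing more can be done
None
```

The tall box is in the drawer's empty front compartment and the drawer is pushed shut. I handed the job in at about 18.5 s.

**How it went:** I took the box from the rack's middle slot by its narrow ends and set it down on the clear bench patch. There I re-gripped it by its broad faces and lowered it onto the compartment floor, with floor contact at about 6 N. Then I released it and closed the drawer with the shut fingers on the panel.

**Last checks:**
- **Box:** before closing, the cameras showed it upright and roughly centred. I could not see it once the drawer was shut, so its final standing is not checked directly.
- **Drawer:** the panel's rim meets the cabinet front to within about 1–2 mm, and pushing further only raised the force.
- **Other things:** all are still at their starting places in the pictures, by eye. The arm touches nothing.
- **Disagreement:** the two cameras differed by about 3–4 mm across the drawer. I resolved this by measuring box and compartment in the same side view.
- **Bench contact:** setting the box on the bench briefly reached about 35 N at the wrist, below the 120 N limit.

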